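Spent ink tanks into the recycling case with cross-lock tongs

TASK

The spent ink tanks on the copy-room counter are leaking, so do not touch them with the gripper: lift the lid off the recycling case by its handle, then use the self-closing tongs (squeeze the blue pads to open, release to grip, carry by the orange handle) to stand every tank upright in the case's compartments. When all are in, clip the tongs back on their rest as you found them, upright, centred on the wooden block and down at the plate, and put the lid back squarely on the case, fully seated; leave the stapler, cup and tape dispenser where they are.

Things in the scene. Friction and masses are not known exactly. Their poses are not given: they have to be found in the camera images.
- tank_cyan_mid (a point): spent ink tank, a black block 44 x 26 x 30 mm high with a cyan label on its top and on one end; about 35 g; stands upright on the counter; point at its centre (15 mm up), x along the 44 mm length, y across the 26 mm width, z up. None if absent at this start
- tank_magenta_mid (a point): spent ink tank, a black block 44 x 26 x 30 mm high with a magenta label on its top and on one end; about 35 g; stands upright on the counter; point at its centre (15 mm up), x along the 44 mm length, y across the 26 mm width, z up. None if absent at this start
- tank_yellow_mid (a point): spent ink tank, a black block 44 x 26 x 30 mm high with a yellow label on its top and on one end; about 35 g; stands upright on the counter; point at its centre (15 mm up), x along the 44 mm length, y across the 26 mm width, z up. None if absent at this start
- tank_grey_mid (a point): spent ink tank, a black block 44 x 26 x 30 mm high with a light grey label on its top and on one end; about 35 g; stands upright on the counter; point at its centre (15 mm up), x along the 44 mm length, y across the 26 mm width, z up. None if absent at this start
- case: grey open recycling case fixed to the counter, 150 x 150 mm outside, 45 mm high, walls and floor 4 mm; a white cross-shaped divider (4 mm thick, top 22 mm above the counter) makes four compartments of 69 x 69 mm, centres at +-36.5 mm in the case's x and y; origin at the centre of its underside, axes along its sides
- lid_handle (a point): centre of the bar handle (76 mm along x, 14 mm wide in y, 10 mm high, on two posts) of the loose green lid: 180 g, 154 x 154 x 4 mm, with a 132 x 132 x 5 mm plug below that enters the case's mouth with 5 mm play. Point 43 mm above the plate's underside: 88 mm above the counter when on the case (as at the start), 48 mm when lying on the counter
- tongs_pads (a point): self-closing tongs (130 g, 130 mm tall, upright): point midway between the two blue squeeze pads, 81 mm above the jaw tips. Pads face +y and -y, are 18 mm wide (x), 62 to 92 mm above the tips; over their outsides 56 mm with jaws shut, 50 mm when clamped on 26 mm, 36 mm squeezed to the stop. Squeezing them along y opens the jaws; springs shut them (8 N shut, 12 N open). z up
- tongs_tips (a point): same tongs and axes: point midway between the tips (lower ends) of the two steel jaws. Jaws are plates 24 mm wide (x), 4 mm thick, 40 mm tall, facing each other along y; gap between them 20 mm shut, 40 mm (48 mm over the outsides) fully open. A spring housing 12 x 28 mm sits 40 to 58 mm above the tips
- tongs_handle (a point): same tongs and axes: centre of the orange block handle on top, 20 mm wide (y), 34 mm (x), 16 mm high; 122 mm above the jaw tips, 41 mm above the pads' point, on a thin post between the pads. Holding it leaves the jaws shut on whatever they grip
- rest: fixed rest on which the tongs are parked, and start: dark steel plate 80 x 80 x 6 mm with a wooden block 40 mm (x) x 26 mm (y) x 34 mm on its middle (top at 40 mm). Parked tongs clamp the block's 26 mm width, jaw tips at the plate, tongs' y along the rest's y or half a turn round; origin at the centre of its underside
- jaw_a (a joint): opening travel of one jaw of the tongs (the other moves alike): 0 = shut on nothing (20 mm gap), 0.003 = clamped on a 26 mm tank or on the rest, 0.010 = fully open (40 mm gap)
- stapler: bystander: red stapler, about 36 x 130 x 50 mm, origin under its centre
- pen_mug: bystander: blue cup, 76 mm across, 85 mm high, origin under its centre
- tape: bystander: tape dispenser, about 55 x 130 x 76 mm, origin under its centre
Not all that is in view belongs to the job. Several things have the shape of the rest; the one meant has the colours described above. What is shaped like the part that bears lid_handle but pink is not meant.

How it is judged:
On the way, in this order (a step that is already met when the one before it is completed fails the run):
1. the lid is off the case (horizontal distance between lid_handle and case above 0.12 m), for 0.2 s.
2. the tongs are off their rest with their jaws squeezed open (horizontal distance between tongs_handle and rest above 0.05 m and value of joint jaw_a above 0.0065 m), for 0.2 s.
3. every tank stands upright on the floor of the case (x of tank_cyan_mid in the frame of case between -0.066 and 0.066 m and y of tank_cyan_mid in the frame of case between -0.066 and 0.066 m and z of tank_cyan_mid in the frame of case between 0.013 and 0.026 m and angle between each of tank_cyan_mid, tank_magenta_mid, tank_yellow_mid, tank_grey_mid's own z axis and vertical below 0.2 rad and x of tank_magenta_mid in the frame of case between -0.066 and 0.066 m and y of tank_magenta_mid in the frame of case between -0.066 and 0.066 m and z of tank_magenta_mid in the frame of case between 0.013 and 0.026 m and x of tank_yellow_mid in the frame of case between -0.066 and 0.066 m and y of tank_yellow_mid in the frame of case between -0.066 and 0.066 m and z of tank_yellow_mid in the frame of case between 0.013 and 0.026 m and x of tank_grey_mid in the frame of case between -0.066 and 0.066 m and y of tank_grey_mid in the frame of case between -0.066 and 0.066 m and z of tank_grey_mid in the frame of case between 0.013 and 0.026 m), for 0.3 s.
4. the tongs are clipped on their rest again (x of tongs_handle in the frame of rest between -0.012 and 0.012 m and y of tongs_handle in the frame of rest between -0.012 and 0.012 m and z of tongs_handle in the frame of rest between 0.118 and 0.142 m and angle between tongs_handle's own z axis and vertical below 0.15 rad and value of joint jaw_a between 0.0015 and 0.0055 m), for 0.2 s.
At the end, for the whole second after the job is handed in: tanks upright (0.2 rad) on the case floor; tongs clipped on the rest, released, within 12 mm of its centre in x and y and 10 mm of parked height, upright (0.15 rad); lid seated on the case within 9 mm in x and y, 4 mm in height, level (0.05 rad) (all of step 3 and all of step 4 and x of lid_handle in the frame of case between -0.009 and 0.009 m and y of lid_handle in the frame of case between -0.009 and 0.009 m and z of lid_handle in the frame of case between 0.084 and 0.092 m and angle between lid_handle's own z axis and vertical below 0.05 rad); the robot touches nothing.
It fails at once if the gripper or arm touches an ink tank (contact force between any of the fingers, the arm and tank_cyan above 0.3 N or contact force between any of the fingers, the arm and tank_magenta above 0.3 N or contact force between any of the fingers, the arm and tank_yellow above 0.3 N or contact force between any of the fingers, the arm and tank_grey above 0.3 N).
It fails at once if a bystander is moved by more than 30 mm (distance of any of stapler, pen_mug, tape from where it was at the start of the episode above 0.03 m).
Of tank_cyan, tank_magenta, tank_yellow, tank_grey only 3 to 4 are there at a start; the rules pass over those that are not, and their reading is None.
At some moment in a run one of tank_cyan, tank_magenta, tank_yellow, tank_grey may be knocked a few centimetres aside while the robot is not near it.
It also fails if it takes over 208 s, if anything falls off the work surface, if the arm or the gripper's body presses on something with over 40 N, if the wrist force passes 120 N, or if a joint passes its speed limit or range.

ROBOT

A 7-joint arm with a two-finger parallel gripper is mounted at the origin on the work surface. World frame = base frame: x ahead of the robot, y to its left, z up, the work surface at z = 0. Lengths are in m, angles in rad, forces in N, time in s.
With the tool pointing down it reaches from about 0.425 to 1.025 m from the base axis. Payload 9.4 kg.
Tool frame: the origin (TCP) lies midway between the tips of the shut fingers; the grasp point (between the pads) lies 19 mm behind it; y points along the fingers, x is the direction in which the jaws open and shut, and the axes are right-handed (so a half turn about y gives the same grasp; the last joint's range is limited). The gripper opens to 93 mm and grips with 3 to 60 N. Pads are 15 mm wide; open, the fingers measure 128 mm over their backs; the gripper's body (75 mm by 188 mm) begins 65 mm behind the grasp point.
Start: joints at [1.147, 0.599, -0.003, 1.599, 0.002, 0.943, -0.08], TCP at [0.246, -0.682, 0.219] pointing down, gripper open.
Joint ranges: [-2.57, 2.57], [-0.35, 1.97], [-1.29, 1.29], [0.11, 2.56], [-1.05, 4.19], [0.11, 1.86], [-2.63, 2.63]. Speed limits (rad/s): [2.22, 2.22, 3.01, 3.01, 3.14, 3.14, 3.14].

INTERFACE

Orientations are given as a unit quaternion [w, x, y, z].
In Python, from bench import telemetry, grab_frame, close_job gives the robot as it stands.
- The arm moves only by the tool apply_moves, never from a script. Its argument "rows" is a list of rows, each a list of 7 numbers: the shift along the tool's x, y, z in cm, then the turn, a rotation vector about the tool's x, y, z in degrees, then the opening, from -1 (shut) to 1 (fully open). In form: [[tx, ty, tz, ax, ay, az, hand], ...]. A call has 1 to 20 rows; each row shifts and turns the commanded pose from where the row before left it, along the tool's axes as they then stand; what a row does not reach is not made up. A row lasts 1/10 s, in which the tool goes at most 50 mm and 8.59 degrees, less where a joint would pass 70% of its speed; a pose out of reach is approached as far as the arm can. A call with a gripper value outside its range is refused whole. The fingers move at their own pace and stop on an object; the grip force is fixed at half the most. Time passes only in rows, so rows that do not move let the fingers close. It gives the time, the measured TCP pose, the force and the opening at its end, in the units of the state.
- telemetry.observe(): the state, without advancing time (a new reading comes with each control period).
- grab_frame(name): name is "scene" or "top" or "wrist"; returns a dict with "color" (400x640x3 uint8, blue, green, red), "z_map" (400x640 float32, m along the optical axis (not along the pixel's ray), 0 where there is no reading), "camera_matrix" (3x3 intrinsics, pixels), "R" (3x3) and "t" (3): a world point X has camera coordinates R X + t. Camera axes: x right, y down, z forward; pixel columns grow to the right and rows downward; lengths in m; the calibration is good to about 2 mm. A picture is of the moment at which its call begins.
- close_job(): hands the job in, once; it reports no verdict.
The state is a dict: "time_s": time; "joints": joint angles; "dq": joint speeds; "tau": joint torques, N m; "tool_pos": TCP position; "eef_rot": TCP orientation; "wrist_force": force on the tool from outside, world axes, zero at the start; "wrist_torque": the same for the moment, N m; "finger_gap": finger opening in m.
Only numpy, scipy, OpenCV 4.12 (cv2) and the standard library are available. Lean on these libraries where they do the work, as an engineer would, in place of code of your own. Each camera call takes 0.05 s, during which the arm holds its last target.

## Working session

There is one attempt and no reset: what is moved stays moved. The work goes in short steps, Python scripts to look and compute and a tool call to move; the robot and the scene stay as the last step left them, time stands still between calls to the robot, and variables do not carry over. Pictures are saved under pics/ and viewed, and the job is handed in when it is done.

Besides the shell and the picture viewer there is one more tool, called after "Call:" in YAML: its name, and indented under it one key for each argument. apply_moves: Moves the arm, as the interface text tells. Its arguments: {"type":"object","properties":{"rows":{"type":"array"}},"required":["rows"]}

```bash
ls; mkdir -p pics; python3 - <<'E'
from bench import telemetry, grab_frame
import cv2,numpy as np
s=telemetry.observe()
for k,v in s.items(): print(k,np.round(v,4))
for n in ["scene","top","wrist"]:
    f=grab_frame(n); cv2.imwrite(f"pics/a_{n}.png",f["color"]); print(n,f["camera_matrix"].tolist(),np.round(f["R"],4).tolist(),f["t"])
    np.savez(f"a_{n}.npz",**f)
E
```

```text
pics
time_s 0.0
joints [ 1.1473  0.6001 -0.0025  1.6001  0.0018  0.9429 -0.0798]
dq [ 0.0001 -0.0004  0.0002  0.0011 -0.0013  0.0005  0.0008]
tau [ 6.00000e-04 -7.65073e+01  1.49720e+00 -2.52343e+01 -5.25000e-02
  1.70000e-02  1.00000e-04]
tool_pos [ 0.2462 -0.6814  0.2178]
eef_rot [ 0.5791 -0.5785  0.4067 -0.4057]
wrist_force [ 0.1302 -0.0913  0.0862]
wrist_torque [ 0.0069 -0.0095  0.0263]
finger_gap 0.093
scene [[426.64173300723337, 0.0, 318.98037278664225], [0.0, 426.64173300723337, 204.01725260177338], [0.0, 0.0, 1.0]] [[0.7944, 0.6074, 0.0012], [0.5182, -0.6767, -0.5231], [-0.3169, 0.4162, -0.8523]] [-0.46681711 -0.17296477  1.12785825]
top [[422.0780056175339, 0.0, 323.05272563025835], [0.0, 422.0780056175339, 200.3769273590091], [0.0, 0.0, 1.0]] [[-0.0052, -0.9998, -0.0193], [-0.9857, 0.0084, -0.1683], [0.1684, 0.0182, -0.9855]] [0.09324801 0.53233987 1.01583775]
wrist [[288.30835773458375, 0.0, 317.3163380927657], [0.0, 288.30835773458375, 204.2204427148327], [0.0, 0.0, 1.0]] [[0.3407, -0.9402, -0.0008], [-0.9093, -0.3297, 0.254], [-0.239, -0.0858, -0.9672]] [-0.72552701 -0.03062528  0.38880707]
```

View pics/a_scene.png

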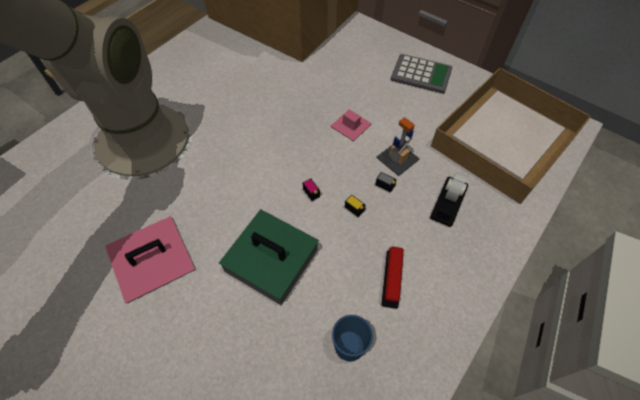

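View pics/a_top.png

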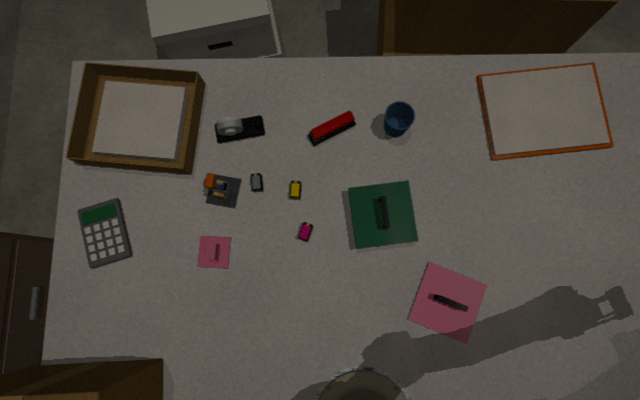

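View pics/a_wrist.png

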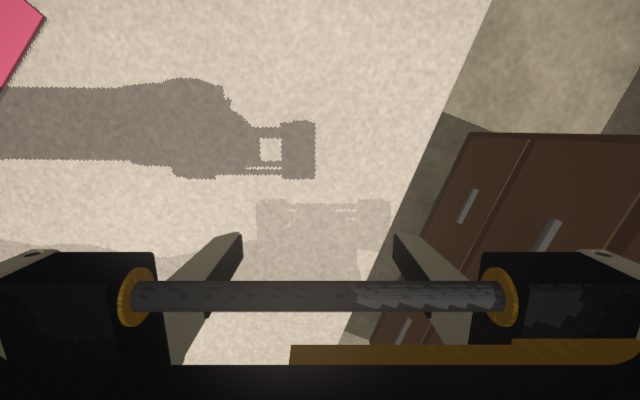

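```bash
cat > h.py <<'E'
import numpy as np,cv2
from scipy.spatial.transform import Rotation as Ro
def load(n): return dict(np.load(n))
def deproj(f,us,vs,z=None,plane=None):
    """plane: world z height to intersect; else use z_map"""
    us=np.atleast_1d(us).astype(float);vs=np.atleast_1d(vs).astype(float)
    K=f["camera_matrix"];R=f["R"];t=f["t"]
    d=np.stack([(us-K[0,2])/K[0,0],(vs-K[1,2])/K[1,1],np.ones_like(us)],1)
    if plane is not None:
        C=-R.T@t; D=d@R; s=(plane-C[2])/D[:,2]; return C+D*s[:,None]
    zz=f["z_map"][vs.astype(int),us.astype(int)]
    return (d*zz[:,None]-t)@R
def cloud(f):
    H,W=f["z_map"].shape; v,u=np.mgrid[:H,:W]
    P=deproj(f,u.ravel(),v.ravel()).reshape(H,W,3); P[f["z_map"]==0]=np.nan; return P
def proj(f,X):
    c=np.atleast_2d(X)@f["R"].T+f["t"]; p=c@f["camera_matrix"].T; return p[:,:2]/p[:,2:]
def rect(P):
    (c,s,a)=cv2.minAreaRect(P[:,:2].astype(np.float32)*1000); return np.round(c,1),np.round(s,1),round(a,1)
E
python3 - <<'E'
from h import *
s=Ro.from_quat([-0.5785,0.4067,-0.4057,0.5791]).as_matrix(); print(np.round(s,3))
for n in ["top","scene"]:
    f=load(f"a_{n}.npz");P=cloud(f);hsv=cv2.cvtColor(f["color"],cv2.COLOR_BGR2HSV).astype(int)
    h,S,V=hsv[...,0],hsv[...,1],hsv[...,2];X,Y,Z=P[...,0],P[...,1],P[...,2]
    onT=(X>0.2)&(X<1.2)&(abs(Y)<.9)
    for name,m in dict(green=(h>60)&(h<90)&(S>90)&onT&(Z>.03),pink=(h>160)&(h<178)&(S>80)&onT,yellow=(h>20)&(h<32)&(S>150)&onT&(Z<.06),orange=(h>3)&(h<14)&(S>150)&onT&(Z>.06),blue=(h>100)&(h<120)&(S>100)&onT).items():
        nl,lab,st,cc=cv2.connectedComponentsWithStats(m.astype(np.uint8))
        for i in range(1,nl):
            if st[i,4]<12: continue
            Q=P[lab==i]; print(n,name,st[i,4],np.round(cc[i]),"med",np.round(np.median(Q,0),3),"zmax %.3f"%Q[:,2].max(),*rect(Q))
E
python3 - <<'E'
import cv2
a=cv2.imread('pics/a_top.png')
cv2.imwrite('pics/b_top.png',cv2.resize(a[150:290,190:440],None,fx=3.2,fy=3.2,interpolation=cv2.INTER_CUBIC))
E
```

```text
[[ 0.34  -0.001  0.94 ]
 [-0.94   0.002  0.34 ]
 [-0.002 -1.    -0.   ]]
top green 3363 [382. 214.] med [ 0.497 -0.051  0.049] zmax 0.097 [497.3 -57.4] [151.6 151.2] 6.8
top pink 145 [305. 232.] med [0.455 0.136 0.03 ] zmax 0.035 [456.4 137.7] [27.2 40.5] 72.1
top pink 940 [214. 252.] med [0.408 0.367 0.007] zmax 0.046 [408.9 373.4] [82. 79.] 86.6
top pink 3643 [447. 301.] med [ 0.282 -0.215  0.01 ] zmax 0.058 [ 280.3 -218.1] [154. 153.] 67.4
top yellow 149 [295. 190.] med [0.564 0.162 0.03 ] zmax 0.035 [565.3 163. ] [23.6 42.9] 89.4
top orange 128 [210. 180.] med [0.568 0.351 0.136] zmax 0.141 [569.  358.6] [32.8 32.5] 77.8
top blue 721 [398. 118.] med [ 0.755 -0.106  0.048] zmax 0.090 [ 740.8 -102.9] [69.1 73.5] 53.7
top blue 30 [223. 186.] med [0.563 0.33  0.093] zmax 0.101 [565.3 336.5] [21.5 16.1] 74.6
scene green 4351 [269. 254.] med [ 0.505 -0.068  0.048] zmax 0.094 [499.9 -58.7] [152.3 152.4] 6.8
scene pink 657 [351. 125.] med [0.419 0.36  0.006] zmax 0.042 [411.  374.4] [88.9 78.9] 85.2
scene pink 128 [310. 186.] med [0.457 0.136 0.029] zmax 0.034 [452.4 143.1] [35.  53.8] 69.2
scene pink 4176 [150. 259.] med [ 0.291 -0.22   0.008] zmax 0.054 [ 279.8 -217. ] [153.3 161.8] 67.3
scene yellow 127 [354. 203.] med [0.567 0.161 0.029] zmax 0.033 [567.3 161.2] [24.  35.5] 84.1
scene orange 119 [406. 124.] med [0.573 0.349 0.134] zmax 0.139 [570.9 351.1] [22.3 30.8] 83.2
scene blue 24 [410. 134.] med [0.579 0.373 0.082] zmax 0.096 [576.5 373.4] [ 4.2 13. ] 86.6
scene blue 49 [397. 142.] med [0.568 0.328 0.086] zmax 0.099 [553.  369.6] [14.2 97.2] 20.4
scene blue 1343 [352. 337.] med [ 0.74  -0.092  0.036] zmax 0.089 [ 743.5 -105.2] [69.6 72.7] 34.0
```

View pics/b_top.png

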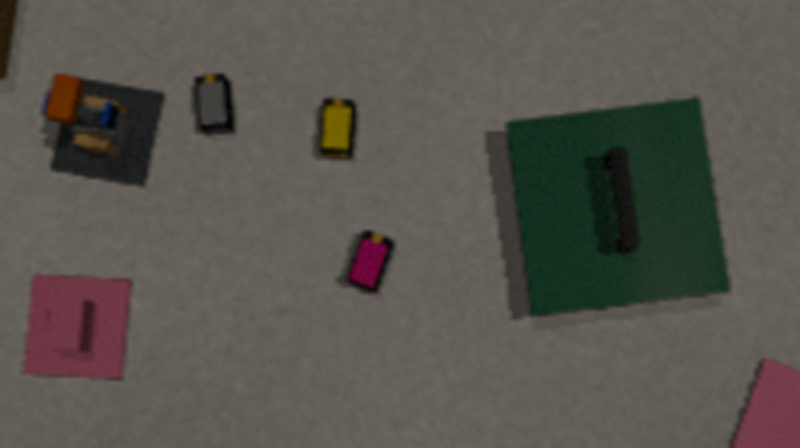

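```bash
cat >> h.py <<'E'
def state():
    from bench import telemetry
    s=telemetry.observe(); q=s["eef_rot"]; M=Ro.from_quat([q[1],q[2],q[3],q[0]]).as_matrix(); return s,M
def plan(pos,head=None,step=4.0):
    s,M=state(); p=np.array(s["tool_pos"]); h0=np.degrees(np.arctan2(M[1,2],M[0,2]))
    print("t=%.1f pos"%s["time_s"],np.round(p,4),"head %.2f tilt %.2f"%(h0,np.degrees(np.arccos(-M[2,1]))),"gap %.4f"%s["finger_gap"],"F",np.round(s["wrist_force"],1),"q",np.round(s["joints"],2))
    if head is None: head=h0
    d=(h0-head+180)%360-180
    # tilt-corrected target frame
    c,sn=np.cos(np.radians(head)),np.sin(np.radians(head))
    T=np.array([[sn,0,c],[-c,0,sn],[0,-1,0]])
    rv=np.degrees(Ro.from_matrix(M.T@T).as_rotvec()); n=max(1,int(np.ceil(np.linalg.norm(rv)/8)))
    print("turn total",np.round(rv,2),"rows",n,"each",np.round(rv/n,2))
    v=T.T@(np.array(pos)-p)*100; m=max(1,int(np.ceil(np.linalg.norm(v)/step)))
    print("then shift total cm",np.round(v,2),"rows",m,"each",np.round(v/m,3))
E
python3 -c "
from h import *
plan([.4985,-.058,.24],6.8)"
```

```text
t=0.1 pos [ 0.2463 -0.6815  0.218 ] head 19.88 tilt 0.07 gap 0.0926 F [-0.3 -0.5  0.6] q [ 1.15  0.6  -0.    1.6   0.    0.94 -0.08]
turn total [ 1.000e-02  1.308e+01 -6.000e-02] rows 2 each [ 0.01  6.54 -0.03]
then shift total cm [-58.93  -2.2   32.43] rows 17 each [-3.466 -0.13   1.907]
```

Call:
apply_moves:
  rows:
    - [0, 0, 0, 0, 6.5, 0, 1]
    - [0, 0, 0, 0, 6.5, 0, 1]
    - [-3.5, -0.13, 1.9, 0, 0, 0, 1]
    - [-3.5, -0.13, 1.9, 0, 0, 0, 1]
    - [-3.5, -0.13, 1.9, 0, 0, 0, 1]
    - [-3.5, -0.13, 1.9, 0, 0, 0, 1]
    - [-3.5, -0.13, 1.9, 0, 0, 0, 1]
    - [-3.5, -0.13, 1.9, 0, 0, 0, 1]
    - [-3.5, -0.13, 1.9, 0, 0, 0, 1]
    - [-3.5, -0.13, 1.9, 0, 0, 0, 1]
    - [-3.5, -0.13, 1.9, 0, 0, 0, 1]
    - [-3.5, -0.13, 1.9, 0, 0, 0, 1]
    - [-3.5, -0.13, 1.9, 0, 0, 0, 1]
    - [-3.5, -0.13, 1.9, 0, 0, 0, 1]
    - [-3.5, -0.13, 1.9, 0, 0, 0, 1]
    - [-3.5, -0.13, 1.9, 0, 0, 0, 1]
    - [-3.5, -0.13, 1.9, 0, 0, 0, 1]
    - [-3.5, -0.13, 1.9, 0, 0, 0, 1]
    - [0, 0, 0, 0, 0, 0, 1]

```text
time_s: 2.05
tool_pos: [0.4832, -0.0843, 0.2395]
eef_rot: [0.532, -0.53, 0.467, -0.467]
wrist_force: [0.4, 0.6, -1.1]
finger_gap: 0.093
```

```bash
cat > snap.py <<'E'
import sys,cv2,numpy as np
from bench import grab_frame
from h import *
n,tag=sys.argv[1],sys.argv[2]
f=grab_frame(n); np.savez(f"{tag}.npz",**f); cv2.imwrite(f"pics/{tag}.png",f["color"])
E
python3 -c "
from h import *
plan([.4985,-.058,.24],6.8)"; python3 snap.py wrist w1
```

```text
t=2.0 pos [ 0.4832 -0.0843  0.2395] head 7.29 tilt 0.13 gap 0.0930 F [ 0.4  0.6 -1.1] q [ 0.1   0.29 -0.05  2.1   0.02  0.75 -1.41]
turn total [-0.09  0.49 -0.09] rows 1 each [-0.09  0.49 -0.09]
then shift total cm [-2.43 -0.05  1.83] rows 1 each [-2.432 -0.046  1.83 ]
```

View pics/w1.png

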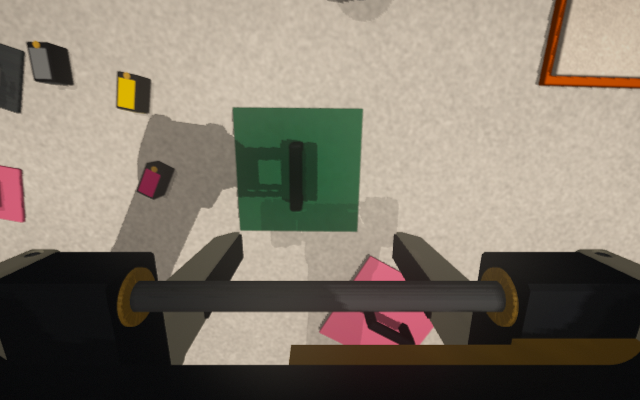

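The wrist view shows the green lid (232–362, 108–232), handle bar around (296,176), with the tanks to the left.

```bash
python3 - <<'E'
from h import *
for nm in ["w1","a_top","a_scene"]:
    f=load(nm+".npz");P=cloud(f);X,Y,Z=P[...,0],P[...,1],P[...,2]
    m=(abs(X-.4985)<.08)&(abs(Y+.058)<.08)&(Z>.08)&(Z<.1)
    Q=P[m]; print(nm,m.sum(),rect(Q),"z",np.percentile(Q[:,2],[50,90]))
    hsv=cv2.cvtColor(f["color"],cv2.COLOR_BGR2HSV).astype(int)
    m=(hsv[...,0]>55)&(hsv[...,0]<95)&(hsv[...,1]>70)&(Z>.044)&(Z<.054)&(abs(X-.4985)<.12)&(abs(Y+.058)<.12)
    print(" plate",rect(P[m]),np.median(P[m][:,2]))
E
```

```text
w1 884 (array([498.2, -58.2]), array([74.4, 14.1]), 6.9) z [0.09205265 0.09309141]
 plate (array([497.8, -58.8]), array([151.9, 152. ]), 6.6) 0.04842508652178941
a_top 192 (array([497.5, -58.9]), array([75.9, 14.6]), 6.7) z [0.09264589 0.09520101]
 plate (array([497.8, -57.4]), array([152.7, 151.6]), 7.1) 0.04921693631202109
a_scene 263 (array([499.6, -58.9]), array([74.6, 15. ]), 6.3) z [0.09149949 0.09376083]
 plate (array([499.7, -59.2]), array([153.3, 153.5]), 6.6) 0.04822606561365855
```

```bash
python3 -c "
from h import *
plan([.498,-.0585,.070],6.8)"
```

```text
t=2.1 pos [ 0.482  -0.087   0.2394] head 7.16 tilt 0.03 gap 0.0932 F [-0.6 -0.5  0.5] q [ 0.1   0.29 -0.05  2.1   0.02  0.75 -1.41]
turn total [-0.02  0.36 -0.03] rows 1 each [-0.02  0.36 -0.03]
then shift total cm [-2.64 16.94  1.93] rows 5 each [-0.529  3.387  0.385]
```

Call:
apply_moves:
  rows:
    - [-1.3, 0, 1.0, 0, 0.35, 0, 1]
    - [-1.3, 0, 0.9, 0, 0, 0, 1]
    - [0, 4, 0, 0, 0, 0, 1]
    - [0, 4, 0, 0, 0, 0, 1]
    - [0, 3, 0, 0, 0, 0, 1]
    - [0, 0, 0, 0, 0, 0, 1]
    - [0, 0, 0, 0, 0, 0, 1]
    - [0, 0, 0, 0, 0, 0, 1]

```text
time_s: 2.9
tool_pos: [0.4978, -0.0621, 0.1308]
eef_rot: [0.528, -0.527, 0.47, -0.472]
wrist_force: [0.5, -0.4, -0.2]
finger_gap: 0.0929
```

```bash
python3 -c "
from h import *
plan([.498,-.0585,.070],6.8)"; python3 snap.py wrist w2;python3 -c "
from h import *
plan([.498,-.0585,.070],6.8)"
```

```text
t=2.9 pos [ 0.4978 -0.0621  0.1308] head 6.47 tilt 0.11 gap 0.0929 F [ 0.5 -0.4 -0.2] q [ 0.04  0.47 -0.05  2.19  0.05  0.49 -1.5 ]
turn total [-0.1  -0.33  0.03] rows 1 each [-0.1  -0.33  0.03]
then shift total cm [-0.36  6.08  0.07] rows 2 each [-0.18   3.041  0.033]
t=3.0 pos [ 0.4979 -0.062   0.131 ] head 6.48 tilt 0.14 gap 0.0929 F [-0.  -0.8 -0.1] q [ 0.04  0.47 -0.05  2.19  0.05  0.49 -1.5 ]
turn total [-0.14 -0.32  0.03] rows 1 each [-0.14 -0.32  0.03]
then shift total cm [-0.34  6.1   0.05] rows 2 each [-0.172  3.048  0.026]
```

View pics/w2.png

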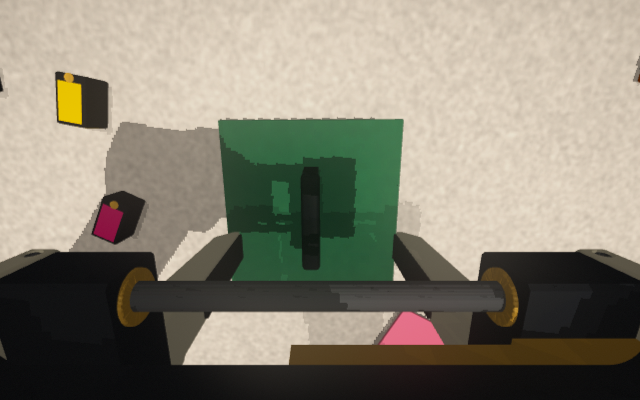

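The handle bar is around (310,220), between the fingers and slightly left, which agrees with the 3.5 mm offset I computed.

Call:
apply_moves:
  rows:
    - [-0.35, 2, 0.05, 0, -0.3, 0, 1]
    - [0, 2, 0, 0, 0, 0, 1]
    - [0, 2, 0, 0, 0, 0, 1]
    - [0, 0, 0, 0, 0, 0, 1]
    - [0, 0, 0, 0, 0, 0, -1]
    - [0, 0, 0, 0, 0, 0, -1]
    - [0, 0, 0, 0, 0, 0, -1]
    - [0, 0, 0, 0, 0, 0, -1]
    - [0, 0, 0, 0, 0, 0, -1]
    - [0, 0, 0, 0, 0, 0, -1]
    - [0, 0, 0, 0, 0, 0, -1]
    - [0, 0, 0, 0, 0, 0, -1]

```text
time_s: 4.15
tool_pos: [0.4971, -0.0579, 0.0694]
eef_rot: [-0.529, 0.529, -0.469, 0.469]
wrist_force: [-0.1, -0.5, -0.3]
finger_gap: 0.0335
```

```bash
python3 -c "
from h import *
plan([.498,-.0585,.070],6.8)"
```

```text
t=4.2 pos [ 0.4971 -0.0579  0.0694] head 6.82 tilt 0.01 gap 0.0335 F [-0.1 -0.5 -0.3] q [ 0.03  0.57 -0.04  2.23  0.06  0.34 -1.51]
turn total [ 0.01  0.02 -0.  ] rows 1 each [ 0.01  0.02 -0.  ]
then shift total cm [ 0.07 -0.06  0.08] rows 1 each [ 0.069 -0.062  0.078]
```

Call:
apply_moves:
  rows:
    - [0, 0, 0, 0, 0, 0, -1]
    - [0, 0, 0, 0, 0, 0, -1]
    - [0, 0, 0, 0, 0, 0, -1]
    - [0, 0, 0, 0, 0, 0, -1]
    - [0, -1, 0, 0, 0, 0, -1]
    - [0, -2, 0, 0, 0, 0, -1]
    - [0, -2, 0, 0, 0, 0, -1]
    - [0, 0, 0, 0, 0, 0, -1]

```text
time_s: 4.95
tool_pos: [0.4983, -0.0581, 0.1218]
eef_rot: [0.53, -0.528, 0.468, -0.47]
wrist_force: [-0.1, 0.5, -1.2]
finger_gap: 0.0138
```

```bash
python3 -c "
from h import *
plan([.556,-.29,.031],6.8)"; python3 snap.py scene s1
```

```text
t=5.0 pos [ 0.4983 -0.0581  0.1218] head 6.80 tilt 0.21 gap 0.0138 F [-0.1  0.5 -1.2] q [ 0.04  0.48 -0.05  2.2   0.05  0.46 -1.5 ]
turn total [-0.21  0.    0.04] rows 1 each [-0.21  0.    0.04]
then shift total cm [23.71  9.08  2.99] rows 7 each [3.387 1.297 0.427]
```

View pics/s1.png

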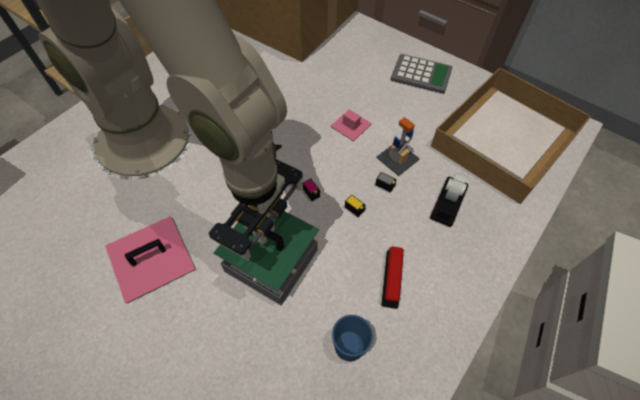

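The lid is gripped and lifted clear of the case.

Call:
apply_moves:
  rows:
    - [3.4, 0, 0.4, 0, 0, 0, -1]
    - [3.4, 0, 0.4, 0, 0, 0, -1]
    - [3.4, 0, 0.4, 0, 0, 0, -1]
    - [3.4, 0, 0.4, 0, 0, 0, -1]
    - [3.4, 0, 0.4, 0, 0, 0, -1]
    - [3.4, 0, 0.4, 0, 0, 0, -1]
    - [3.4, 0, 0.4, 0, 0, 0, -1]
    - [0, 3, 0, 0, 0, 0, -1]
    - [0, 3, 0, 0, 0, 0, -1]
    - [0, 2, 0, 0, 0, 0, -1]
    - [0, 0, 0, 0, 0, 0, -1]
    - [0, 0, 0, 0, 0, 0, -1]
    - [0, 0, 0, 0, 0, 0, -1]

```text
time_s: 6.3
tool_pos: [0.5537, -0.2911, 0.0402]
eef_rot: [0.529, -0.529, 0.469, -0.47]
wrist_force: [-0.5, -0.1, -1.7]
finger_gap: 0.0141
```

```bash
python3 -c "
from h import *
plan([.556,-.29,.030],6.8)"
```

```text
t=6.3 pos [ 0.5537 -0.2911  0.0402] head 6.82 tilt 0.06 gap 0.0141 F [-0.5 -0.1 -1.7] q [ 0.44  0.71 -0.07  1.96  0.09  0.48 -1.15]
turn total [-0.05  0.02  0.03] rows 1 each [-0.05  0.02  0.03]
then shift total cm [-0.08  1.02  0.24] rows 1 each [-0.08   1.021  0.239]
```

Lower the last centimetre and release, then back up.

Call:
apply_moves:
  rows:
    - [0, 0.5, 0, 0, 0, 0, -1]
    - [0, 0.5, 0, 0, 0, 0, -1]
    - [0, 0, 0, 0, 0, 0, -1]
    - [0, 0, 0, 0, 0, 0, 0]
    - [0, 0, 0, 0, 0, 0, 0]
    - [0, 0, 0, 0, 0, 0, 0]
    - [0, 0, 0, 0, 0, 0, 0]
    - [0, 0, 0, 0, 0, 0, 0]
    - [0, -2, 0, 0, 0, 0, 0]
    - [0, -4, 0, 0, 0, 0, 0]
    - [0, -4, 0, 0, 0, 0, 0]
    - [0, -5, 0, 0, 0, 0, 1]
    - [0, -5, 0, 0, 0, 0, 1]
    - [0, 0, 0, 0, 0, 0, 1]

```text
time_s: 7.7
tool_pos: [0.5562, -0.2923, 0.2364]
eef_rot: [0.53, -0.528, 0.466, -0.473]
wrist_force: [0.2, -1.3, -0.5]
finger_gap: 0.066
```

```bash
python3 snap.py scene s2; python3 snap.py top t2;python3 -c "
from h import *
plan([.556,-.29,.030],6.8)"
```

```text
t=7.8 pos [ 0.5536 -0.2912  0.2308] head 6.81 tilt 0.16 gap 0.0738 F [-1.3  1.1 -0.8] q [ 0.46  0.47 -0.09  1.82  0.06  0.85 -1.11]
turn total [-0.13  0.01  0.09] rows 1 each [-0.13  0.01  0.09]
then shift total cm [-0.09 20.08  0.25] rows 6 each [-0.014  3.346  0.042]
```

View pics/s2.png

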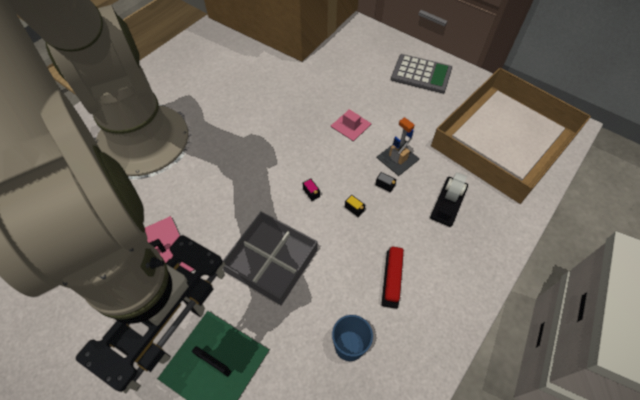

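View pics/t2.png

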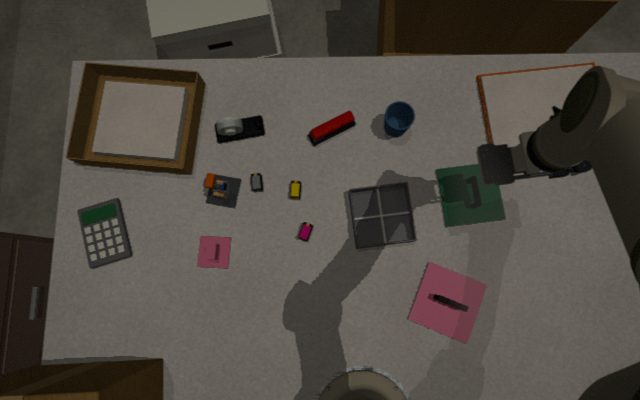

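```bash
python3 - <<'E'
from h import *
for nm in ["t2","s2"]:
    f=load(nm+".npz");P=cloud(f);X,Y,Z=P[...,0],P[...,1],P[...,2]
    m=(abs(X-.498)<.1)&(abs(Y+.058)<.1)&(Z>.040)&(Z<.055); print(nm,"case",rect(P[m]),np.median(P[m][:,2]))
    m=(abs(X-.498)<.06)&(abs(Y+.058)<.06)&(Z>.015)&(Z<.03); print("div",m.sum(),rect(P[m]))
    m=(abs(X-.56)<.1)&(abs(Y+.29)<.1)&(Z>.04)&(Z<.06); print("lid handle",m.sum(),rect(P[m]),np.median(P[m][:,2]))
    for c in [(.455,.137),(.565,.162),(.57,.255)]:
        m=(np.hypot(X-c[0],Y-c[1])<.05)&(Z>.02)&(Z<.04)
        print("tank",c,m.sum(),rect(P[m]),np.median(P[m][:,2]))
    m=(np.hypot(X-.56,Y-.34)<.08)&(Z>.003)&(Z<.012);print("plate",rect(P[m]))
    for a,b in [(.034,.046),(.06,.1),(.12,.145)]:
        m=(np.hypot(X-.56,Y-.34)<.08)&(Z>a)&(Z<b);print("tongs layer",a,m.sum(),rect(P[m]),np.median(P[m],0).round(3))
E
python3 - <<'E'
import cv2
a=cv2.imread('pics/s2.png');b=cv2.imread('pics/t2.png')
A=cv2.resize(a[100:200,360:440],None,fx=5,fy=5,interpolation=cv2.INTER_CUBIC)
B=cv2.resize(b[150:250,190:270],None,fx=5,fy=5,interpolation=cv2.INTER_CUBIC)
cv2.imwrite('pics/c2.png',cv2.hconcat([A,B]))
E
```

```text
t2 case (array([497.7, -59. ]), array([150.7, 150.3]), 6.5) 0.044438670350529993
div 174 (array([497.3, -58. ]), array([84.8, 87. ]), 51.8)
lid handle 195 (array([ 553.9, -292.1]), array([76.3, 15.4]), 5.3) 0.052381491720662705
tank (0.455, 0.137) 184 (array([457.7, 135. ]), array([25.7, 44.2]), 70.4) 0.030085252974779115
tank (0.565, 0.162) 179 (array([566. , 161.1]), array([25.9, 43.8]), 85.9) 0.03057223807869146
tank (0.57, 0.255) 180 (array([587.3, 262.5]), array([44.3, 26.3]), 4.7) 0.030041595165876303
plate (array([557.2, 334.7]), array([139.9, 157.7]), 63.6)
tongs layer 0.034 85 (array([563.2, 318.5]), array([101.2,  40.8]), 81.5) [0.558 0.353 0.039]
tongs layer 0.06 102 (array([567.8, 352.6]), array([52.2, 20.4]), 77.3) [0.565 0.344 0.078]
tongs layer 0.12 141 (array([568.6, 353. ]), array([21.4, 33.9]), 78.1) [0.567 0.351 0.135]
s2 case (array([498.9, -59.1]), array([150.8, 151. ]), 6.7) 0.04334603552317605
div 282 (array([498.6, -58.2]), array([88.4, 86.4]), 52.4)
lid handle 333 (array([ 555.5, -293.2]), array([76.1, 13.6]), 6.8) 0.05228454917871921
tank (0.455, 0.137) 190 (array([459.9, 133.9]), array([25.4, 44.4]), 70.1) 0.02906910197628795
tank (0.565, 0.162) 217 (array([568.5, 160.4]), array([27.5, 44.6]), 87.2) 0.028961872095123544
tank (0.57, 0.255) 200 (array([588.6, 261.5]), array([44.4, 28.8]), 5.8) 0.02876327373988538
plate (array([562.9, 352.1]), array([ 81.2, 139. ]), 82.0)
tongs layer 0.034 107 (array([571.9, 346.4]), array([45.5, 28.9]), 27.7) [0.578 0.344 0.039]
tongs layer 0.06 190 (array([570.8, 351.5]), array([51.5, 18.6]), 77.2) [0.572 0.35  0.079]
tongs layer 0.12 148 (array([570.4, 351.6]), array([20.8, 34.9]), 78.5) [0.571 0.347 0.133]
```

View pics/c2.png

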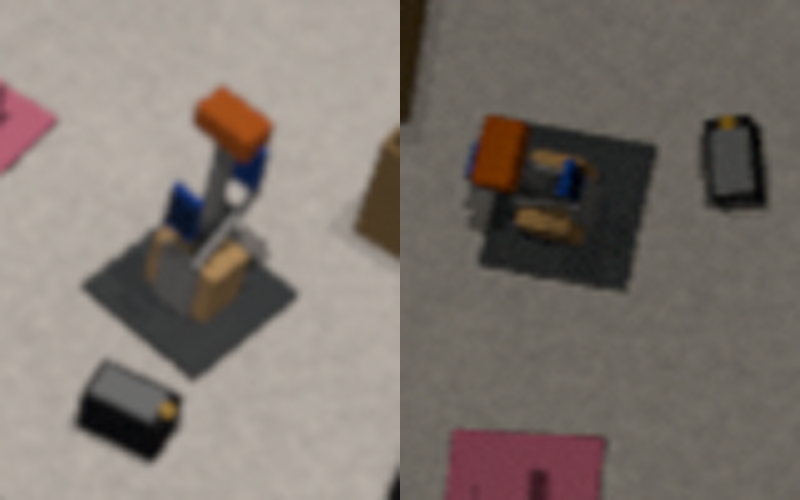

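```bash
python3 -c "
from h import *
plan([.5695,.352,.22],-12.2)"
```

```text
t=7.8 pos [ 0.5536 -0.2912  0.2308] head 6.81 tilt 0.16 gap 0.0738 F [-1.3  1.1 -0.8] q [ 0.46  0.47 -0.09  1.82  0.06  0.85 -1.11]
turn total [-0.15 19.01  0.06] rows 3 each [-0.05  6.34  0.02]
then shift total cm [-63.2    1.08 -12.03] rows 17 each [-3.718  0.063 -0.708]
```

Call:
apply_moves:
  rows:
    - [0, 0, 0, 0, 6.3, 0, 1]
    - [0, 0, 0, 0, 6.3, 0, 1]
    - [0, 0, 0, 0, 6.3, 0, 1]
    - [-3.7, 0, -0.7, 0, 0, 0, 1]
    - [-3.7, 0, -0.7, 0, 0, 0, 1]
    - [-3.7, 0, -0.7, 0, 0, 0, 1]
    - [-3.7, 0, -0.7, 0, 0, 0, 1]
    - [-3.7, 0, -0.7, 0, 0, 0, 1]
    - [-3.7, 0, -0.7, 0, 0, 0, 1]
    - [-3.7, 0, -0.7, 0, 0, 0, 1]
    - [-3.7, 0, -0.7, 0, 0, 0, 1]
    - [-3.7, 0, -0.7, 0, 0, 0, 1]
    - [-3.7, 0, -0.7, 0, 0, 0, 1]
    - [-3.7, 0, -0.7, 0, 0, 0, 1]
    - [-3.7, 0, -0.7, 0, 0, 0, 1]
    - [-3.7, 0, -0.7, 0, 0, 0, 1]
    - [-3.7, 0, -0.7, 0, 0, 0, 1]
    - [-3.7, 0, -0.7, 0, 0, 0, 1]
    - [-3.7, 0, -0.7, 0, 0, 0, 1]
    - [0, 0, 0, 0, 0, 0, 1]

```text
time_s: 9.8
tool_pos: [0.5654, 0.3176, 0.2269]
eef_rot: [0.446, -0.447, 0.549, -0.547]
wrist_force: [-0.1, 0.3, -0.2]
finger_gap: 0.0935
```

```bash
python3 snap.py wrist w3; python3 -c "
from h import *
plan([.5695,.352,.22],-12.2)
f=load('w3.npz');P=cloud(f);X,Y,Z=P[...,0],P[...,1],P[...,2]
for a,b in [(.003,.01),(.034,.046),(.06,.1),(.12,.142)]:
    m=(np.hypot(X-.57,Y-.352)<.07)&(Z>a)&(Z<b);print('layer',a,m.sum(),rect(P[m]),np.median(P[m],0).round(3))
for c in [(.458,.135),(.567,.161),(.588,.262)]:
        m=(np.hypot(X-c[0],Y-c[1])<.05)&(Z>.024)&(Z<.04)
        if m.sum()>10: print('tank',c,m.sum(),rect(P[m]),np.median(P[m][:,2]))
"
```

```text
t=9.8 pos [0.5659 0.3142 0.227 ] head -11.81 tilt 0.19 gap 0.0927 F [-0.  -0.5  0.7] q [-0.55  0.5  -0.06  1.77  0.04  0.87 -2.41]
turn total [0.17 0.39 0.08] rows 1 each [0.17 0.39 0.08]
then shift total cm [-3.77  0.7  -0.45] rows 1 each [-3.774  0.696 -0.447]
layer 0.003 1931 (array([568.8, 354.2]), array([79.9, 79.5]), 78.5) [0.586 0.339 0.005]
layer 0.034 305 (array([568.9, 353.6]), array([33.3, 40.7]), 81.7) [0.581 0.35  0.039]
layer 0.06 483 (array([569.3, 354. ]), array([52.3, 20.9]), 76.1) [0.571 0.351 0.073]
layer 0.12 813 (array([569.4, 354.1]), array([20.4, 33.9]), 78.8) [0.571 0.353 0.135]
tank (0.458, 0.135) 651 (array([459. , 136.2]), array([26.3, 43.5]), 70.7) 0.02972180467008127
tank (0.567, 0.161) 754 (array([567.1, 162.9]), array([25.8, 44.5]), 86.7) 0.029779304803636088
tank (0.588, 0.262) 737 (array([588.1, 263.5]), array([44.2, 26.1]), 5.7) 0.02973812305512019
```

View pics/w3.png

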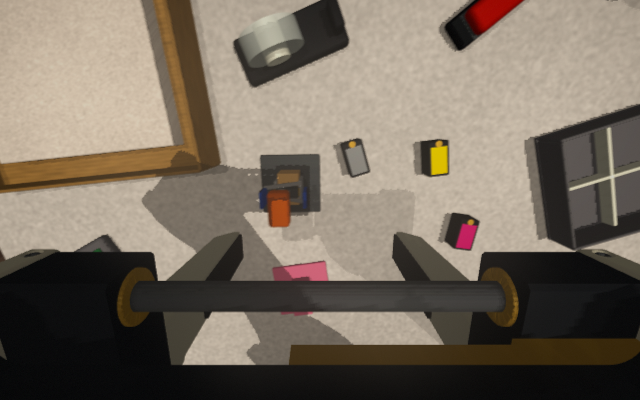

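The wrist view shows the tongs on the dark rest at (285,195), and the grey (354,158), yellow (435,157) and magenta (463,232) tanks. It agrees with the other two cameras within 2 mm.

Call:
apply_moves:
  rows:
    - [-2, 0, -0.2, 0, 0, 0, 1]
    - [-1.9, 0, -0.2, 0, 0, 0, 1]
    - [0, 3, 0, 0, 0, 0, 1]
    - [0, 3, 0, 0, 0, 0, 1]
    - [0, 0, 0, 0, 0, 0, 1]
    - [0, 0, 0, 0, 0, 0, 1]
    - [0, 0, 0, 0, 0, 0, 1]

```text
time_s: 10.55
tool_pos: [0.5727, 0.3509, 0.1708]
eef_rot: [-0.445, 0.444, -0.55, 0.55]
wrist_force: [0.6, 0.1, -0.3]
finger_gap: 0.093
```

```bash
python3 snap.py wrist w4; python3 -c "
from h import *
plan([.5695,.3535,.068],-11.7)
f=load('w4.npz');P=cloud(f);X,Y,Z=P[...,0],P[...,1],P[...,2]
for a,b in [(.003,.01),(.034,.046),(.06,.1),(.12,.142)]:
    m=(np.hypot(X-.57,Y-.352)<.07)&(Z>a)&(Z<b);print('layer',a,m.sum(),rect(P[m]),np.median(P[m],0).round(3))
"
```

```text
t=10.6 pos [0.5727 0.3509 0.171 ] head -12.10 tilt 0.13 gap 0.0928 F [ 0.5 -0.4  0.6] q [-0.6   0.58 -0.06  1.77  0.04  0.78 -2.46]
turn total [-0.09 -0.4  -0.1 ] rows 1 each [-0.09 -0.4  -0.1 ]
then shift total cm [-0.19 10.3  -0.37] rows 3 each [-0.063  3.434 -0.122]
layer 0.003 2596 (array([569.4, 354.1]), array([79.6, 79.1]), 79.3) [0.587 0.345 0.005]
layer 0.034 392 (array([569.4, 354.2]), array([33.7, 39.5]), 78.1) [0.582 0.351 0.04 ]
layer 0.06 678 (array([569.5, 354.5]), array([51.6, 20.5]), 76.1) [0.573 0.356 0.074]
layer 0.12 1210 (array([569.7, 354.2]), array([20. , 33.7]), 79.7) [0.572 0.354 0.135]
```

View pics/w4.png

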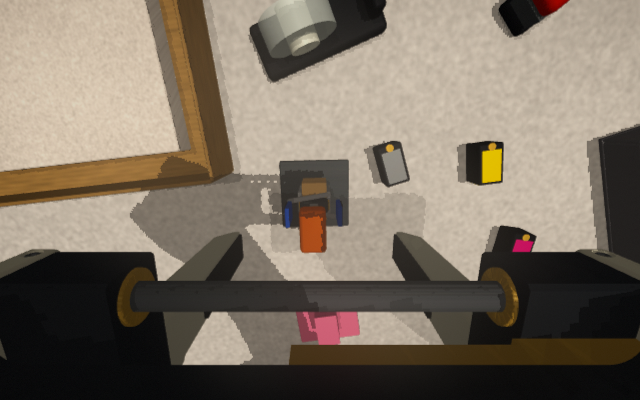

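The handle is at (313,230), centred between the fingers. Now down to the pads, squeeze, and lift.

Call:
apply_moves:
  rows:
    - [-0.25, 2, -0.35, 0, -0.6, 0, 1]
    - [0, 2, 0, 0, 0, 0, 1]
    - [0, 2, 0, 0, 0, 0, 1]
    - [0, 2, 0, 0, 0, 0, 1]
    - [0, 2.2, 0, 0, 0, 0, 1]
    - [0, 0, 0, 0, 0, 0, 1]
    - [0, 0, 0, 0, 0, 0, -1]
    - [0, 0, 0, 0, 0, 0, -1]
    - [0, 0, 0, 0, 0, 0, -1]
    - [0, 0, 0, 0, 0, 0, -1]
    - [0, 0, 0, 0, 0, 0, -1]
    - [0, 0, 0, 0, 0, 0, -1]
    - [0, 0, 0, 0, 0, 0, -1]
    - [0, 0, 0, 0, 0, 0, -1]
    - [0, 0, 0, 0, 0, 0, -1]

```text
time_s: 12.1
tool_pos: [0.5698, 0.3553, 0.0687]
eef_rot: [0.449, -0.446, 0.548, -0.547]
wrist_force: [-0.1, 4.2, 8.0]
finger_gap: 0.0334
```

```bash
python3 -c "
from h import *
plan([.5695,.3535,.068],-11.5)
"
```

```text
t=12.1 pos [0.5698 0.3553 0.0687] head -11.45 tilt 0.20 gap 0.0334 F [-0.1  4.2  8. ] q [-0.61  0.71 -0.05  1.84  0.06  0.59 -2.47]
turn total [-0.1   0.05 -0.18] rows 1 each [-0.1   0.05 -0.18]
then shift total cm [0.18 0.07 0.  ] rows 1 each [0.183 0.066 0.002]
```

Call:
apply_moves:
  rows:
    - [0, 0, 0, 0, 0, 0, -1]
    - [0, 0, 0, 0, 0, 0, -1]
    - [0, 0, 0, 0, 0, 0, -1]

```text
time_s: 12.4
tool_pos: [0.5698, 0.3553, 0.0686]
eef_rot: [0.449, -0.446, 0.548, -0.547]
wrist_force: [-0.8, 3.8, 8.9]
finger_gap: 0.0334
```

```bash
python3 snap.py wrist w5; python3 snap.py scene s5; python3 -c "
from h import *
plan([.5695,.3535,.068],-11.5)
a=cv2.imread('pics/w5.png');b=cv2.imread('pics/s5.png')
cv2.imwrite('pics/c5.png',cv2.hconcat([cv2.resize(a[100:300,220:420],(400,400)),cv2.resize(b[60:200,330:470],(400,400),interpolation=cv2.INTER_CUBIC)]))
"
```

```text
t=12.5 pos [0.5698 0.3553 0.0687] head -11.45 tilt 0.20 gap 0.0333 F [-0.3  3.6  8.5] q [-0.61  0.71 -0.05  1.84  0.06  0.59 -2.47]
turn total [-0.1   0.05 -0.18] rows 1 each [-0.1   0.05 -0.18]
then shift total cm [0.18 0.07 0.  ] rows 1 each [0.179 0.065 0.002]
```

View pics/c5.png

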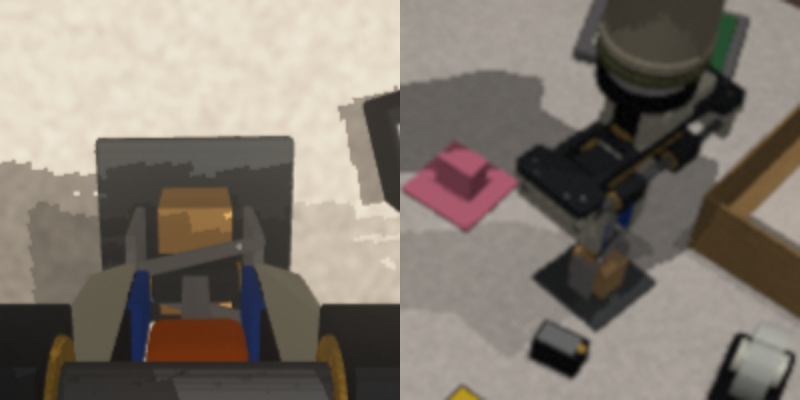

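Call:
apply_moves:
  rows:
    - [0, -1, 0, 0, 0, 0, -1]
    - [0, -2, 0, 0, 0, 0, -1]
    - [0, -3, 0, 0, 0, 0, -1]
    - [0, -3, 0, 0, 0, 0, -1]
    - [2, 0, 0, 0, 0, 0, -1]
    - [3, 0, 0, 0, 0, 0, -1]
    - [3, 0, 0, 0, 0, 0, -1]
    - [0, 0, 0, 0, -8, 0, -1]
    - [0, 0, 0, 0, -8, 0, -1]
    - [0, 0, 0, 0, -0.9, 0, -1]
    - [0, 0, 0, 0, 0, 0, -1]
    - [0, 0, 0, 0, 0, 0, -1]

```text
time_s: 13.7
tool_pos: [0.5528, 0.2749, 0.1572]
eef_rot: [-0.522, 0.523, -0.477, 0.477]
wrist_force: [-0.3, 0.2, -0.7]
finger_gap: 0.0333
```

```bash
python3 snap.py wrist w6; python3 snap.py scene s6; python3 snap.py top t6; cat > tanks.py <<'E'
import sys
from h import *
C=dict(mag=(.459,.135),yel=(.567,.162),gre=(.588,.263))
for nm in sys.argv[1:]:
    f=load(nm+'.npz');P=cloud(f);X,Y,Z=P[...,0],P[...,1],P[...,2]
    for k,c in C.items():
        m=(np.hypot(X-c[0],Y-c[1])<.05)&(Z>.024)&(Z<.036)
        if m.sum()>10: print(nm,k,m.sum(),rect(P[m]))
E
python3 tanks.py w6 s6 t6; python3 -c "
from h import *
plan([.588,.2625,.09],5.4)
a=cv2.imread('pics/w6.png');b=cv2.imread('pics/s6.png')
cv2.imwrite('pics/c6.png',cv2.hconcat([cv2.resize(a[100:300,220:420],(400,400)),cv2.resize(b[60:200,330:470],(400,400),interpolation=cv2.INTER_CUBIC)]))
"
```

```text
w6 yel 1066 (array([567.7, 162.7]), array([26.6, 44.2]), 86.4)
w6 gre 1097 (array([588.1, 263.2]), array([44.2, 25.7]), 5.3)
s6 mag 175 (array([459.3, 134.1]), array([25.8, 45. ]), 68.6)
s6 yel 198 (array([568.3, 160.2]), array([26.5, 45. ]), 85.5)
s6 gre 180 (array([589.1, 260.6]), array([44.2, 28.2]), 5.6)
t6 mag 134 (array([462.3, 133.2]), array([25.8, 34.2]), 69.8)
t6 yel 174 (array([566.2, 161.2]), array([26.4, 43.4]), 85.2)
t=13.8 pos [0.5529 0.2753 0.1573] head 5.36 tilt 0.03 gap 0.0333 F [-0.6  0.5 -1.1] q [-0.45  0.55 -0.15  1.9   0.12  0.7  -2.15]
turn total [ 0.02 -0.04  0.02] rows 1 each [ 0.02 -0.04  0.02]
then shift total cm [1.6  6.73 3.38] rows 2 each [0.801 3.364 1.688]
```

View pics/c6.png

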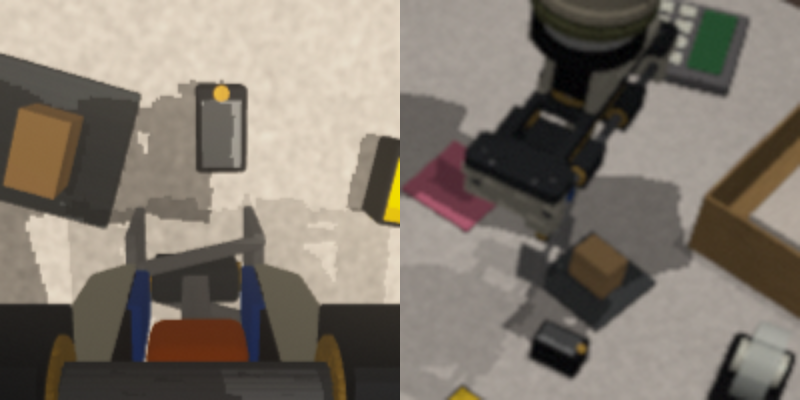

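View pics/w6.png

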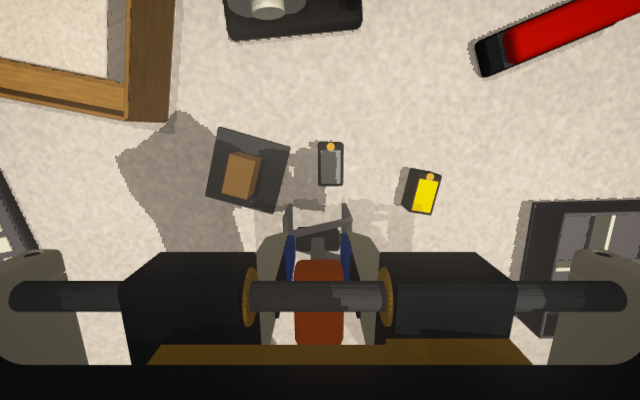

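```bash
cat > jaw.py <<'E'
import sys
from h import *
f=load(sys.argv[1]+'.npz');P=cloud(f);s,M=state();p=np.array(s["tool_pos"])
L=(P-p)@M  # tool coords
x,y,z=L[...,0],L[...,1],L[...,2]
for a,b in [(-.05,-.03),(.0,.02),(.025,.045),(.045,.058),(.058,.066)]:
  for sg in (-1,1):
    m=(abs(x)<.032)&(sg*x>0)&(abs(z)<.03)&(y>a)&(y<b)
    if m.sum()>5: print("depth",a,b,"side",sg,m.sum(),"x",np.percentile(x[m],[5,50,95]).round(4),"z",np.percentile(z[m],[5,50,95]).round(4),"ymax",y[m].max().round(4))
E
python3 jaw.py w6
```

```text
depth -0.05 -0.03 side -1 599 x [-0.0269 -0.0198 -0.0149] z [0.0014 0.0089 0.0095] ymax -0.03
depth -0.05 -0.03 side 1 592 x [0.0181 0.0229 0.0298] z [0.0016 0.0088 0.0094] ymax -0.03
depth 0.0 0.02 side -1 437 x [-0.0123 -0.0063 -0.0012] z [-0.0088  0.0027  0.0103] ymax 0.02
depth 0.0 0.02 side 1 742 x [0.0013 0.0096 0.0168] z [-0.0074  0.0046  0.0102] ymax 0.02
depth 0.025 0.045 side -1 82 x [-0.0218 -0.0189 -0.0186] z [-0.0011  0.0108  0.0114] ymax 0.0447
depth 0.025 0.045 side 1 69 x [0.0213 0.0217 0.0246] z [-0.0034  0.011   0.0117] ymax 0.0446
depth 0.045 0.058 side -1 58 x [-0.0219 -0.0188 -0.0187] z [-0.006   0.0047  0.0115] ymax 0.0578
depth 0.045 0.058 side 1 56 x [0.0212 0.0214 0.0242] z [-0.008   0.0083  0.0116] ymax 0.0577
depth 0.058 0.066 side -1 12 x [-0.0216 -0.0189 -0.0188] z [0.006  0.0098 0.0113] ymax 0.062
depth 0.058 0.066 side 1 10 x [0.0212 0.022  0.0245] z [-0.0106  0.0111  0.0118] ymax 0.0625
```

The jaws are open 40 mm and centred within 1.3 mm of the TCP axis, with tips 62.5 mm below the TCP. Now over the grey tank.

Call:
apply_moves:
  rows:
    - [0.7, 0, 1.7, 0, 0, 0, -1]
    - [0.7, 0, 1.7, 0, 0, 0, -1]
    - [0, 2.5, 0, 0, 0, 0, -1]
    - [0, 1.5, 0, 0, 0, 0, -1]
    - [0, 0, 0, 0, 0, 0, -1]
    - [0, 0, 0, 0, 0, 0, -1]
    - [0, 0, 0, 0, 0, 0, -1]

```text
time_s: 14.55
tool_pos: [0.5883, 0.265, 0.1181]
eef_rot: [0.523, -0.523, 0.476, -0.476]
wrist_force: [-0.0, -0.2, -1.7]
finger_gap: 0.0328
```

```bash
python3 snap.py wrist w7; python3 jaw.py w7; python3 tanks.py w7; python3 -c "
from h import *
plan([.588,.2645,.0645],5.4)"
```

```text
depth -0.05 -0.03 side -1 595 x [-0.0273 -0.0202 -0.0154] z [0.0019 0.0088 0.0094] ymax -0.03
depth -0.05 -0.03 side 1 591 x [0.0177 0.0226 0.0296] z [0.0019 0.0089 0.0094] ymax -0.03
depth 0.0 0.02 side -1 457 x [-0.0128 -0.0067 -0.001 ] z [-0.0082  0.0029  0.0102] ymax 0.0198
depth 0.0 0.02 side 1 713 x [0.0015 0.0093 0.016 ] z [-0.0072  0.0044  0.0101] ymax 0.02
depth 0.025 0.045 side -1 83 x [-0.0224 -0.0193 -0.019 ] z [-0.0022  0.0105  0.0113] ymax 0.045
depth 0.025 0.045 side 1 74 x [0.0209 0.0214 0.0243] z [-0.0035  0.0111  0.0117] ymax 0.0449
depth 0.045 0.058 side -1 58 x [-0.0222 -0.0192 -0.0191] z [-0.0061  0.0051  0.0112] ymax 0.0578
depth 0.045 0.058 side 1 55 x [0.0208 0.021  0.0238] z [-0.0078  0.008   0.0115] ymax 0.0578
depth 0.058 0.066 side -1 12 x [-0.022  -0.0194 -0.0193] z [0.0042 0.0097 0.0113] ymax 0.0631
depth 0.058 0.066 side 1 10 x [0.0209 0.0219 0.024 ] z [-0.0106  0.0111  0.0115] ymax 0.062
w7 yel 1054 (array([570.2, 162.2]), array([26.5, 39.2]), 86.0)
w7 gre 1134 (array([590.7, 264. ]), array([40.3, 25.5]), 6.3)
t=14.6 pos [0.5884 0.2649 0.1183] head 5.44 tilt 0.06 gap 0.0332 F [-0.8  0.1 -1. ] q [-0.42  0.62 -0.14  1.87  0.14  0.66 -2.12]
turn total [-0.06  0.04 -0.03] rows 1 each [-0.06  0.04 -0.03]
then shift total cm [ 0.04  5.38 -0.04] rows 2 each [ 0.019  2.689 -0.021]
```

View pics/w7.png

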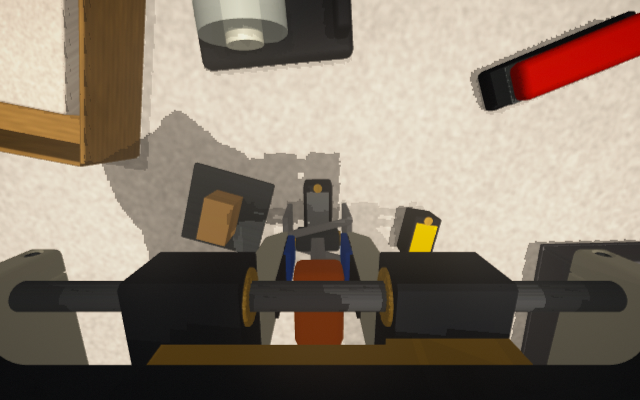

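Grey tank (318,205) lies between the jaws at (290,215) and (345,215). Going down and releasing.

Call:
apply_moves:
  rows:
    - [0, 2, 0, 0, 0, 0, -1]
    - [0, 2, 0, 0, 0, 0, -1]
    - [0, 1.3, 0, 0, 0, 0, -1]
    - [0, 0, 0, 0, 0, 0, -1]
    - [0, 0, 0, 0, 0, 0, -1]
    - [0, 0, 0, 0, 0, 0, 0.5]
    - [0, 0, 0, 0, 0, 0, 0.5]
    - [0, 0, 0, 0, 0, 0, 0.5]
    - [0, 0, 0, 0, 0, 0, 0.5]
    - [0, 0, 0, 0, 0, 0, 0.5]
    - [0, 0, 0, 0, 0, 0, 0.5]

```text
time_s: 15.7
tool_pos: [0.5883, 0.2645, 0.0645]
eef_rot: [0.523, -0.523, 0.476, -0.476]
wrist_force: [-0.1, 0.2, 0.4]
finger_gap: 0.0688
```

```bash
python3 snap.py wrist w8; python3 jaw.py w8;  python3 -c "
from h import *
plan([.588,.2645,.107],5.4)
a=cv2.imread('pics/w8.png')
cv2.imwrite('pics/c8.png',cv2.resize(a[120:340,160:480],None,fx=2.4,fy=2.4))"
```

```text
depth -0.05 -0.03 side -1 82 x [-0.0232 -0.0217 -0.0201] z [-0.0058  0.0006  0.0078] ymax -0.03
depth -0.05 -0.03 side 1 45 x [0.0225 0.0239 0.0254] z [-0.0046  0.0017  0.0087] ymax -0.03
depth 0.0 0.02 side -1 552 x [-0.0139 -0.0073 -0.001 ] z [-0.0043  0.0049  0.0105] ymax 0.0138
depth 0.0 0.02 side 1 765 x [0.0016 0.0093 0.0159] z [-0.0087  0.0038  0.0102] ymax 0.02
depth 0.025 0.045 side -1 550 x [-0.0132 -0.007  -0.0012] z [0.0017 0.0117 0.0217] ymax 0.0448
depth 0.025 0.045 side 1 517 x [0.0002 0.0074 0.0149] z [0.0063 0.0139 0.0219] ymax 0.0449
depth 0.045 0.058 side -1 72 x [-0.0151 -0.0075 -0.001 ] z [0.0114 0.0217 0.022 ] ymax 0.0579
depth 0.045 0.058 side 1 82 x [0.0009 0.0078 0.0167] z [0.0116 0.0219 0.0222] ymax 0.0575
depth 0.058 0.066 side -1 1178 x [-0.031  -0.0228 -0.0047] z [-0.0243  0.0142  0.029 ] ymax 0.066
depth 0.058 0.066 side 1 1194 x [0.0042 0.024  0.031 ] z [-0.024   0.0132  0.029 ] ymax 0.066
t=15.8 pos [0.5883 0.2645 0.0645] head 5.42 tilt 0.01 gap 0.0694 F [0.  1.  0.8] q [-0.43  0.69 -0.13  1.9   0.15  0.56 -2.13]
turn total [-0.01  0.02 -0.  ] rows 1 each [-0.01  0.02 -0.  ]
then shift total cm [-0.01 -4.25 -0.02] rows 2 each [-0.003 -2.126 -0.012]
```

View pics/c8.png

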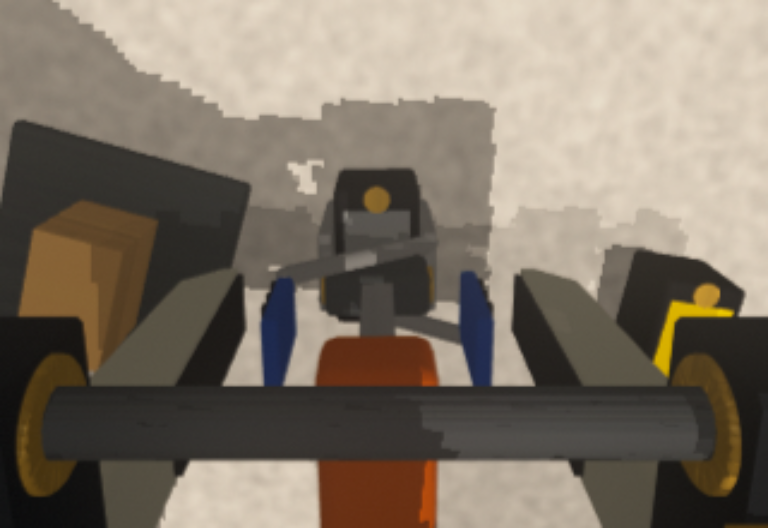

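The jaws are clamped on the grey tank. Up to the handle, grip, lift.

Call:
apply_moves:
  rows:
    - [0, -2, 0, 0, 0, 0, 0.5]
    - [0, -2, 0, 0, 0, 0, 0.5]
    - [0, 0, 0, 0, 0, 0, 0.5]
    - [0, 0, 0, 0, 0, 0, -1]
    - [0, 0, 0, 0, 0, 0, -1]
    - [0, 0, 0, 0, 0, 0, -1]
    - [0, 0, 0, 0, 0, 0, -1]
    - [0, 0, 0, 0, 0, 0, -1]
    - [0, 0, 0, 0, 0, 0, -1]
    - [0, 0, 0, 0, 0, 0, -1]
    - [0, 0, 0, 0, 0, 0, -1]
    - [0, -1, 0, 0, 0, 0, -1]
    - [0, -2, 0, 0, 0, 0, -1]
    - [0, -3, 0, 0, 0, 0, -1]
    - [0, -3, 0, 0, 0, 0, -1]
    - [0, 0, 0, 0, 0, 0, -1]

```text
time_s: 17.35
tool_pos: [0.5901, 0.2655, 0.1992]
eef_rot: [0.525, -0.521, 0.475, -0.477]
wrist_force: [1.0, 0.7, -1.5]
finger_gap: 0.0201
```

```bash
python3 snap.py wrist w9; python3 -c "
from h import *
plan([.5387,-.0909,.195],6.6)
a=cv2.imread('pics/w9.png')
cv2.imwrite('pics/c9.png',cv2.resize(a[60:340,120:480],None,fx=2,fy=2))"
```

```text
t=17.4 pos [0.5892 0.265  0.197 ] head 5.41 tilt 0.24 gap 0.0194 F [ 0.2 -0.1 -2.6] q [-0.4   0.53 -0.16  1.81  0.11  0.81 -2.1 ]
turn total [-0.22 -1.19 -0.09] rows 1 each [-0.22 -1.19 -0.09]
then shift total cm [34.77  0.2  -9.11] rows 9 each [ 3.863  0.022 -1.012]
```

View pics/c9.png

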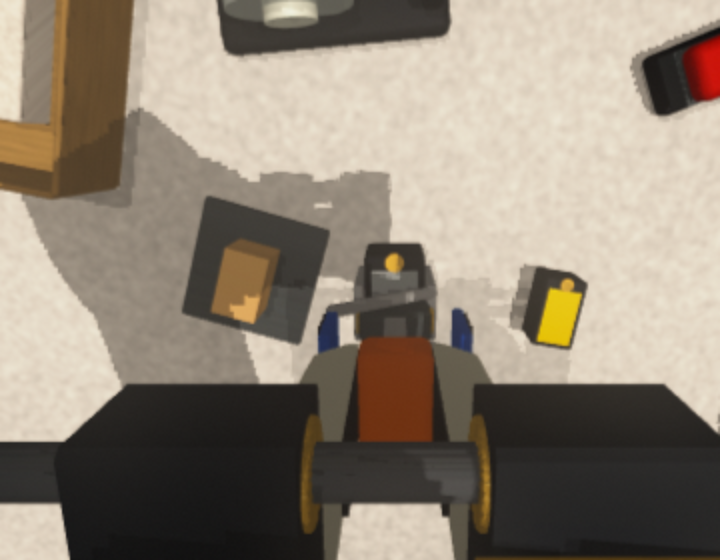

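Tank is carried. On to the far-right compartment.

Call:
apply_moves:
  rows:
    - [0, 0, 0, 0, -1.2, 0, -1]
    - [3.85, 0, -1.0, 0, 0, 0, -1]
    - [3.85, 0, -1.0, 0, 0, 0, -1]
    - [3.85, 0, -1.0, 0, 0, 0, -1]
    - [3.85, 0, -1.0, 0, 0, 0, -1]
    - [3.85, 0, -1.0, 0, 0, 0, -1]
    - [3.85, 0, -1.0, 0, 0, 0, -1]
    - [3.85, 0, -1.0, 0, 0, 0, -1]
    - [3.85, 0, -1.0, 0, 0, 0, -1]
    - [3.85, 0, -1.0, 0, 0, 0, -1]
    - [0, 0, 0, 0, 0, 0, -1]
    - [0, 0, 0, 0, 0, 0, -1]
    - [0, 0, 0, 0, 0, 0, -1]
    - [0, 0, 0, 0, 0, 0, -1]

```text
time_s: 18.8
tool_pos: [0.5388, -0.0886, 0.194]
eef_rot: [-0.529, 0.529, -0.47, 0.469]
wrist_force: [-0.2, 0.9, -1.8]
finger_gap: 0.0197
```

```bash
python3 snap.py wrist w10; python3 snap.py top t10; python3 -c "
from h import *
plan([.5387,-.0909,.195],6.6)
f=load('w10.npz');P=cloud(f);X,Y,Z=P[...,0],P[...,1],P[...,2]
m=(abs(X-.498)<.11)&(abs(Y+.058)<.11)&(Z>.039)&(Z<.049); print('case',rect(P[m]),np.median(P[m][:,2]))
"
```

```text
t=18.9 pos [ 0.5389 -0.0888  0.1942] head 6.75 tilt 0.02 gap 0.0197 F [ 0.2  0.2 -2.2] q [ 0.18  0.42 -0.17  2.03  0.11  0.7  -1.51]
turn total [ 0.01  0.15 -0.02] rows 1 each [ 0.01  0.15 -0.02]
then shift total cm [ 0.2  -0.08 -0.04] rows 1 each [ 0.202 -0.076 -0.043]
case (array([499.5, -58. ]), array([146.8, 150.3]), 6.8) 0.04368462982053789
```

View pics/w10.png

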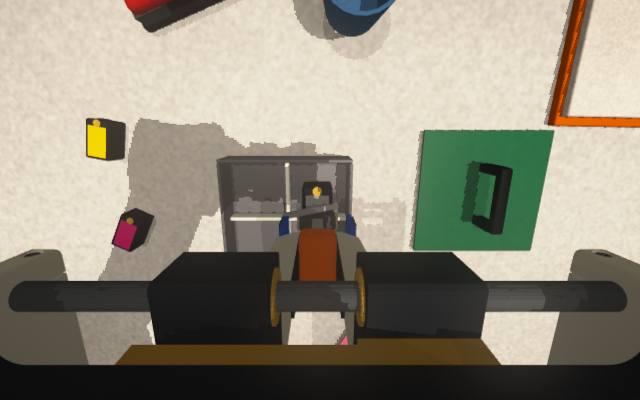

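View pics/t10.png

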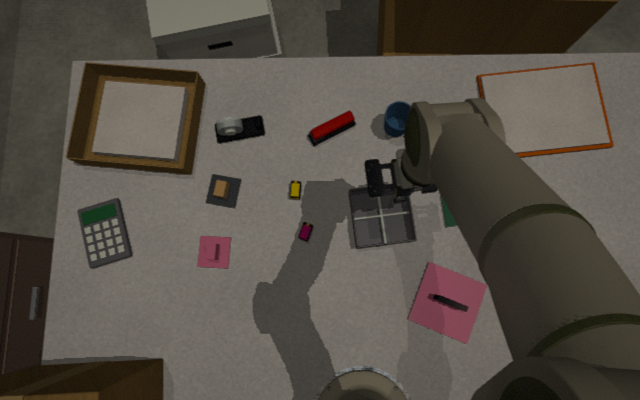

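Case rim at (220–352,157–250), tank held over the far-right compartment with a 2 mm correction to make. The grey spot is now empty and the other tanks are unmoved.

Call:
apply_moves:
  rows:
    - [0.2, 2, 0, 0, 0, 0, -1]
    - [0, 2, 0, 0, 0, 0, -1]
    - [0, 2, 0, 0, 0, 0, -1]
    - [0, 1.4, 0, 0, 0, 0, -1]
    - [0, 0.9, 0, 0, 0, 0, -1]
    - [0, 0, 0, 0, 0, 0, -1]
    - [0, 0, 0, 0, 0, 0, -1]
    - [0, 0, 0, 0, 0, 0, -1]

```text
time_s: 19.7
tool_pos: [0.5395, -0.092, 0.1121]
eef_rot: [0.528, -0.528, 0.47, -0.471]
wrist_force: [-0.1, -0.4, -1.5]
finger_gap: 0.0195
```

```bash
python3 snap.py wrist w11; python3 -c "
from h import *
plan([.5387,-.0909,.109],6.6)
a=cv2.imread('pics/w11.png')
cv2.imwrite('pics/c11.png',cv2.resize(a[60:340,120:480],None,fx=2,fy=2))"
```

```text
t=19.8 pos [ 0.5395 -0.0921  0.1122] head 6.62 tilt 0.07 gap 0.0198 F [ 0.4 -0.7 -2.5] q [ 0.16  0.54 -0.14  2.1   0.15  0.51 -1.54]
turn total [-0.07  0.02  0.02] rows 1 each [-0.07  0.02  0.02]
then shift total cm [-0.13  0.32 -0.06] rows 1 each [-0.127  0.316 -0.062]
```

View pics/c11.png

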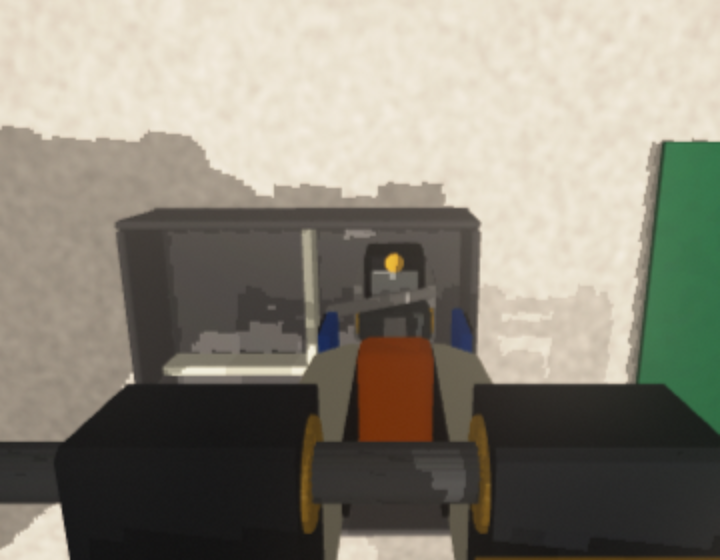

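Tank is within the compartment. Last 3 mm, release the handle, down to the pads.

Call:
apply_moves:
  rows:
    - [-0.1, 0.3, 0, 0, 0, 0, -1]
    - [0, 0, 0, 0, 0, 0, -1]
    - [0, 0, 0, 0, 0, 0, -1]
    - [0, 0, 0, 0, 0, 0, 0.5]
    - [0, 0, 0, 0, 0, 0, 0.5]
    - [0, 0, 0, 0, 0, 0, 0.5]
    - [0, 0, 0, 0, 0, 0, 0.5]
    - [0, 0, 0, 0, 0, 0, 0.5]
    - [0, 0, 0, 0, 0, 0, 0.5]
    - [0, 0, 0, 0, 0, 0, 0.5]
    - [0, 0, 0, 0, 0, 0, 0.5]

```text
time_s: 20.85
tool_pos: [0.5388, -0.0911, 0.1084]
eef_rot: [-0.528, 0.528, -0.47, 0.47]
wrist_force: [0.1, -0.7, 0.6]
finger_gap: 0.0695
```

```bash
python3 snap.py wrist w12; python3 jaw.py w12; python3 -c "
from h import *
plan([.5387,-.0909,.0675],6.6)
a=cv2.imread('pics/w12.png')
cv2.imwrite('pics/c12.png',cv2.resize(a[60:340,120:480],None,fx=2,fy=2))"
```

```text
depth 0.0 0.02 side -1 221 x [-0.0239 -0.0216 -0.0201] z [-0.0075  0.0011  0.0087] ymax 0.0197
depth 0.0 0.02 side 1 226 x [0.0219 0.0234 0.0257] z [-0.0078  0.002   0.0089] ymax 0.0199
depth 0.025 0.045 side -1 375 x [-0.0226 -0.0118 -0.0013] z [-0.0038  0.0043  0.0103] ymax 0.045
depth 0.025 0.045 side 1 364 x [0.001  0.0124 0.0237] z [-0.0089  0.0016  0.0088] ymax 0.045
depth 0.045 0.058 side -1 144 x [-0.0138 -0.0059 -0.0006] z [-0.003   0.0064  0.0105] ymax 0.0527
depth 0.045 0.058 side 1 201 x [0.001  0.0073 0.0152] z [-0.0001  0.0058  0.0104] ymax 0.058
depth 0.058 0.066 side -1 58 x [-0.0157 -0.0145 -0.0122] z [-0.0112  0.0074  0.0114] ymax 0.065
depth 0.058 0.066 side 1 113 x [0.0098 0.0157 0.0176] z [-0.0099  0.0074  0.0115] ymax 0.0649
t=20.9 pos [ 0.5389 -0.0911  0.1084] head 6.62 tilt 0.00 gap 0.0699 F [ 0.2  0.5 -0.5] q [ 0.16  0.55 -0.14  2.1   0.15  0.51 -1.54]
turn total [ 0.    0.02 -0.  ] rows 1 each [ 0.    0.02 -0.  ]
then shift total cm [-0.02  4.09 -0.01] rows 2 each [-0.011  2.045 -0.007]
```

View pics/c12.png

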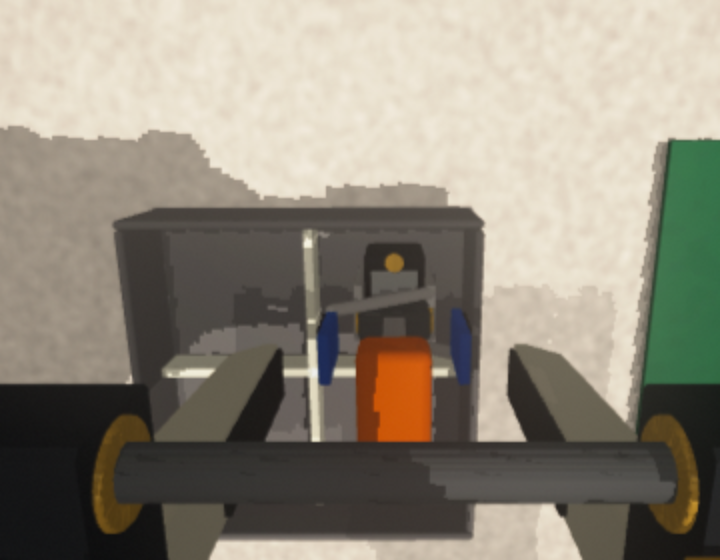

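Tongs and tank stand upright in the compartment. Down to the pads, squeeze, lift off.

Call:
apply_moves:
  rows:
    - [0, 2, 0, 0, 0, 0, 0.5]
    - [0, 2, 0, 0, 0, 0, 0.5]
    - [0, 0, 0, 0, 0, 0, 0.5]
    - [0, 0, 0, 0, 0, 0, -1]
    - [0, 0, 0, 0, 0, 0, -1]
    - [0, 0, 0, 0, 0, 0, -1]
    - [0, 0, 0, 0, 0, 0, -1]
    - [0, 0, 0, 0, 0, 0, -1]
    - [0, 0, 0, 0, 0, 0, -1]
    - [0, 0, 0, 0, 0, 0, -1]
    - [0, 0, 0, 0, 0, 0, -1]
    - [0, -1, 0, 0, 0, 0, -1]
    - [0, -2, 0, 0, 0, 0, -1]
    - [0, -2, 0, 0, 0, 0, -1]
    - [0, -2, 0, 0, 0, 0, -1]
    - [0, -2, 0, 0, 0, 0, -1]
    - [0, 0, 0, 0, 0, 0, -1]
    - [0, 0, 0, 0, 0, 0, -1]

```text
time_s: 22.7
tool_pos: [0.5389, -0.0912, 0.1588]
eef_rot: [0.528, -0.528, 0.47, -0.471]
wrist_force: [-1.5, -0.2, -1.8]
finger_gap: 0.033
```

```bash
python3 snap.py wrist w13; python3 snap.py scene s13; python3 jaw.py w13; python3 tanks.py w13 s13; python3 -c "
from h import *
plan([.567,.162,.155],-3.5)
a=cv2.imread('pics/w13.png');b=cv2.imread('pics/s13.png')
cv2.imwrite('pics/c13.png',cv2.hconcat([cv2.resize(a[60:340,140:480],(400,330)),cv2.resize(b[80:330,180:480],(400,330),interpolation=cv2.INTER_CUBIC)]))"
```

```text
depth -0.05 -0.03 side -1 642 x [-0.0272 -0.0195 -0.0144] z [-0.0007  0.0093  0.01  ] ymax -0.03
depth -0.05 -0.03 side 1 616 x [0.0179 0.0225 0.03  ] z [0.0019 0.0094 0.0099] ymax -0.03
depth 0.0 0.02 side -1 433 x [-0.0122 -0.0062 -0.0007] z [-0.0084  0.0032  0.0106] ymax 0.0199
depth 0.0 0.02 side 1 699 x [0.0018 0.0095 0.0166] z [-0.0069  0.0051  0.0107] ymax 0.0199
depth 0.025 0.045 side -1 81 x [-0.0224 -0.0192 -0.0189] z [-0.002  0.011  0.012] ymax 0.045
depth 0.025 0.045 side 1 78 x [0.021  0.0213 0.0244] z [-0.0035  0.0114  0.0121] ymax 0.0447
depth 0.045 0.058 side -1 57 x [-0.0221 -0.0191 -0.019 ] z [-0.0057  0.0064  0.012 ] ymax 0.058
depth 0.045 0.058 side 1 44 x [0.0209 0.0211 0.0238] z [-0.0083  0.0107  0.0121] ymax 0.058
depth 0.058 0.066 side -1 13 x [-0.0213 -0.0192 -0.0191] z [0.003  0.0083 0.0117] ymax 0.061
depth 0.058 0.066 side 1 15 x [0.0209 0.021  0.0239] z [-0.0083  0.0036  0.012 ] ymax 0.0625
w13 mag 987 (array([458.4, 135.2]), array([26.2, 45.2]), 70.4)
w13 yel 1292 (array([567.1, 161.5]), array([28. , 44.4]), 86.9)
s13 mag 136 (array([459.7, 134.5]), array([25.1, 44.8]), 69.1)
s13 yel 193 (array([568. , 160.7]), array([26.8, 44.6]), 84.5)
t=22.8 pos [ 0.5383 -0.0911  0.1577] head 6.62 tilt 0.07 gap 0.0333 F [-0.7  0.1 -1.6] q [ 0.18  0.47 -0.16  2.06  0.13  0.62 -1.52]
turn total [ 7.000e-02  1.012e+01 -1.000e-02] rows 2 each [ 0.03  5.06 -0.  ]
then shift total cm [-25.44   0.27   1.32] rows 7 each [-3.634  0.039  0.188]
```

View pics/c13.png

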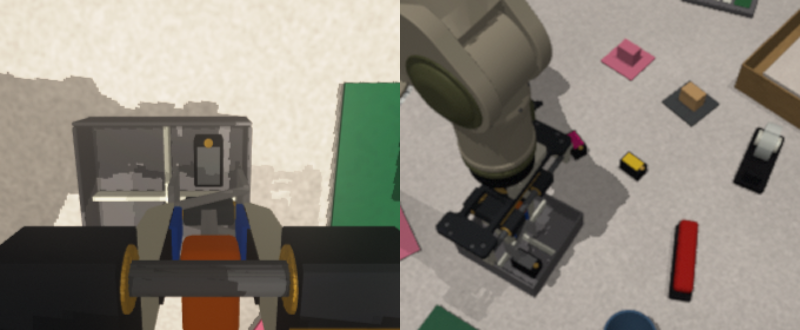

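Grey tank stands upright in its compartment. Next, yellow.

Call:
apply_moves:
  rows:
    - [0, 0, 0, 0, 5, 0, -1]
    - [0, 0, 0, 0, 5.1, 0, -1]
    - [-3.65, 0, 0.19, 0, 0, 0, -1]
    - [-3.65, 0, 0.19, 0, 0, 0, -1]
    - [-3.65, 0, 0.19, 0, 0, 0, -1]
    - [-3.65, 0, 0.19, 0, 0, 0, -1]
    - [-3.65, 0, 0.19, 0, 0, 0, -1]
    - [-3.65, 0, 0.19, 0, 0, 0, -1]
    - [-3.65, 0, 0.19, 0, 0, 0, -1]
    - [0, 2, 0, 0, 0, 0, -1]
    - [0, 1.5, 0, 0, 0, 0, -1]
    - [0, 0, 0, 0, 0, 0, -1]
    - [0, 0, 0, 0, 0, 0, -1]
    - [0, 0, 0, 0, 0, 0, -1]

```text
time_s: 24.2
tool_pos: [0.5679, 0.1629, 0.1237]
eef_rot: [-0.485, 0.484, -0.515, 0.515]
wrist_force: [-0.4, 0.4, -0.7]
finger_gap: 0.0331
```

```bash
python3 snap.py wrist w14; python3 jaw.py w14|tail -4; python3 tanks.py w14; python3 -c "
from h import *
plan([.567,.163,.0645],-3.5)"
```

```text
depth 0.045 0.058 side -1 58 x [-0.0224 -0.0192 -0.0191] z [-0.0071  0.0048  0.0114] ymax 0.0579
depth 0.045 0.058 side 1 48 x [0.0208 0.021  0.0241] z [-0.0079  0.0088  0.0115] ymax 0.0578
depth 0.058 0.066 side -1 17 x [-0.0223 -0.0193 -0.0192] z [0.0011 0.0079 0.0113] ymax 0.0621
depth 0.058 0.066 side 1 17 x [0.0208 0.0211 0.0239] z [-0.0105  0.0106  0.0116] ymax 0.0628
w14 mag 179 (array([444.2, 135.1]), array([12.7, 19.4]), 88.5)
w14 yel 1159 (array([568.6, 162.1]), array([25.9, 41.7]), 85.9)
t=24.2 pos [0.568  0.1629 0.1239] head -3.51 tilt 0.04 gap 0.0331 F [ 0.1 -0.3 -1.3] q [-0.32  0.56 -0.09  1.99  0.08  0.59 -2.09]
turn total [-0.04 -0.01 -0.01] rows 1 each [-0.04 -0.01 -0.01]
then shift total cm [-0.    5.94 -0.1 ] rows 2 each [-1.000e-03  2.971e+00 -4.900e-02]
```

View pics/w14.png

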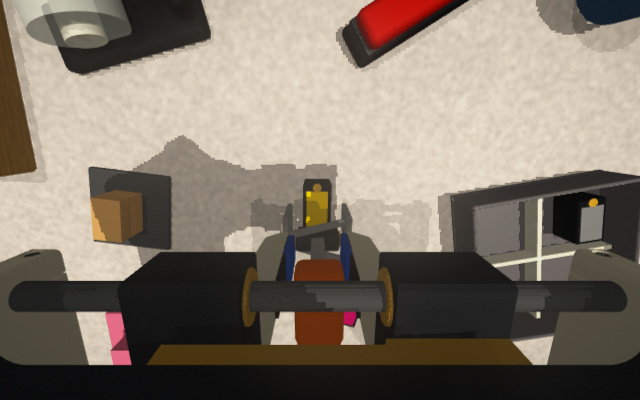

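Yellow tank (317,205) is between the jaws.

Call:
apply_moves:
  rows:
    - [0, 2, -0.1, 0, 0, 0, -1]
    - [0, 2, 0, 0, 0, 0, -1]
    - [0, 1.9, 0, 0, 0, 0, -1]
    - [0, 0, 0, 0, 0, 0, -1]
    - [0, 0, 0, 0, 0, 0, -1]
    - [0, 0, 0, 0, 0, 0, 0.5]
    - [0, 0, 0, 0, 0, 0, 0.5]
    - [0, 0, 0, 0, 0, 0, 0.5]
    - [0, 0, 0, 0, 0, 0, 0.5]
    - [0, 0, 0, 0, 0, 0, 0.5]
    - [0, 0, 0, 0, 0, 0, 0.5]
    - [0, -2, 0, 0, 0, 0, 0.5]
    - [0, -2, 0, 0, 0, 0, 0.5]
    - [0, 0, 0, 0, 0, 0, 0.5]
    - [0, 0, 0, 0, 0, 0, 0.5]

```text
time_s: 25.75
tool_pos: [0.5668, 0.1632, 0.1045]
eef_rot: [-0.485, 0.484, -0.515, 0.515]
wrist_force: [-0.2, 0.6, 0.7]
finger_gap: 0.0698
```

```bash
python3 snap.py wrist w15;  python3 -c "
from h import *
plan([.567,.163,.105],-3.5)
a=cv2.imread('pics/w15.png')
cv2.imwrite('pics/c15.png',cv2.resize(a[60:340,120:480],None,fx=2,fy=2))"
```

```text
t=25.8 pos [0.5664 0.1631 0.104 ] head -3.48 tilt 0.02 gap 0.0701 F [ 0.2  0.3 -0.6] q [-0.32  0.59 -0.08  2.01  0.09  0.55 -2.1 ]
turn total [0.01 0.02 0.01] rows 1 each [0.01 0.02 0.01]
then shift total cm [ 0.01 -0.1   0.06] rows 1 each [ 0.006 -0.098  0.059]
```

View pics/c15.png

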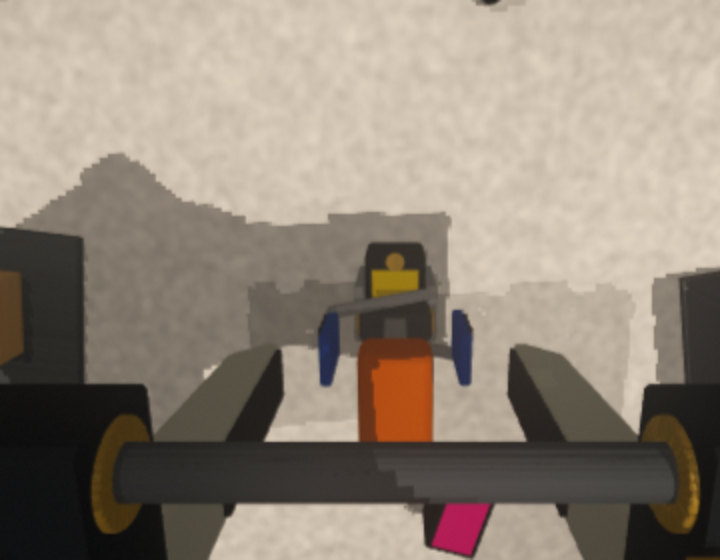

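Jaws hold the yellow tank and the handle is centred between the open fingers. Grip, lift, carry to the far-left compartment.

Call:
apply_moves:
  rows:
    - [0, 0, 0, 0, 0, 0, -1]
    - [0, 0, 0, 0, 0, 0, -1]
    - [0, 0, 0, 0, 0, 0, -1]
    - [0, 0, 0, 0, 0, 0, -1]
    - [0, 0, 0, 0, 0, 0, -1]
    - [0, 0, 0, 0, 0, 0, -1]
    - [0, 0, 0, 0, 0, 0, -1]
    - [0, 0, 0, 0, 0, 0, -1]
    - [0, -1, 0, 0, 0, 0, -1]
    - [0, -2, 0, 0, 0, 0, -1]
    - [0, -3, 0, 0, 0, 0, -1]
    - [0, -3, 0, 0, -5, 0, -1]
    - [0, 0, 0, 0, -5.1, 0, -1]
    - [3.5, 0, -1.1, 0, 0, 0, -1]
    - [3.5, 0, -1.1, 0, 0, 0, -1]
    - [3.5, 0, -1.1, 0, 0, 0, -1]
    - [3.5, 0, -1.2, 0, 0, 0, -1]
    - [3.6, 0, -1.2, 0, 0, 0, -1]
    - [0, 0, 0, 0, 0, 0, -1]
    - [0, 0, 0, 0, 0, 0, -1]

```text
time_s: 27.8
tool_pos: [0.5302, -0.0191, 0.195]
eef_rot: [0.528, -0.527, 0.471, -0.471]
wrist_force: [-0.6, 1.0, -1.6]
finger_gap: 0.0197
```

```bash
python3 snap.py wrist w16;  python3 -c "
from h import *
plan([.5303,-.0183,.1085],6.6)"
```

```text
t=27.9 pos [ 0.5305 -0.0179  0.1949] head 6.60 tilt 0.04 gap 0.0198 F [-0.5  0.4 -1.9] q [ 0.04  0.4  -0.15  2.06  0.09  0.68 -1.63]
turn total [-0.04  0.   -0.02] rows 1 each [-0.04  0.   -0.02]
then shift total cm [ 0.04  8.64 -0.03] rows 3 each [ 0.013  2.88  -0.009]
```

View pics/w16.png

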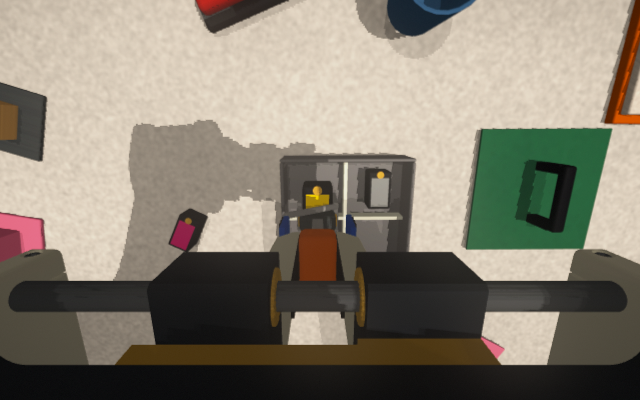

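Yellow tank (317,195) is over the far-left compartment, grey is in place at (380,190).

Call:
apply_moves:
  rows:
    - [0, 2, 0, 0, 0, 0, -1]
    - [0, 2, 0, 0, 0, 0, -1]
    - [0, 2, 0, 0, 0, 0, -1]
    - [0, 1.5, 0, 0, 0, 0, -1]
    - [0, 1, 0, 0, 0, 0, -1]
    - [0, 0, 0, 0, 0, 0, -1]
    - [0, 0, 0, 0, 0, 0, -1]
    - [0, 0, 0, 0, 0, 0, -1]
    - [0, 0, 0, 0, 0, 0, 0.5]
    - [0, 0, 0, 0, 0, 0, 0.5]
    - [0, 0, 0, 0, 0, 0, 0.5]
    - [0, 0, 0, 0, 0, 0, 0.5]
    - [0, 0, 0, 0, 0, 0, 0.5]
    - [0, 0, 0, 0, 0, 0, 0.5]
    - [0, 0, 0, 0, 0, 0, 0.5]
    - [0, 0, 0, 0, 0, 0, 0.5]

```text
time_s: 29.45
tool_pos: [0.5303, -0.0182, 0.1094]
eef_rot: [-0.528, 0.528, -0.47, 0.47]
wrist_force: [0.2, 0.3, -0.1]
finger_gap: 0.0694
```

```bash
python3 snap.py wrist w17; python3 -c "
from h import *
plan([.5303,-.0183,.068],6.6)
a=cv2.imread('pics/w17.png')
cv2.imwrite('pics/c17.png',cv2.resize(a[60:340,120:480],None,fx=2,fy=2))"
```

```text
t=29.5 pos [ 0.5303 -0.0182  0.1094] head 6.62 tilt 0.01 gap 0.0695 F [0.2 0.6 0.6] q [ 0.01  0.53 -0.12  2.13  0.13  0.48 -1.66]
turn total [ 0.01  0.02 -0.  ] rows 1 each [ 0.01  0.02 -0.  ]
then shift total cm [ 0.01  4.14 -0.  ] rows 2 each [ 4.000e-03  2.068e+00 -1.000e-03]
```

View pics/c17.png

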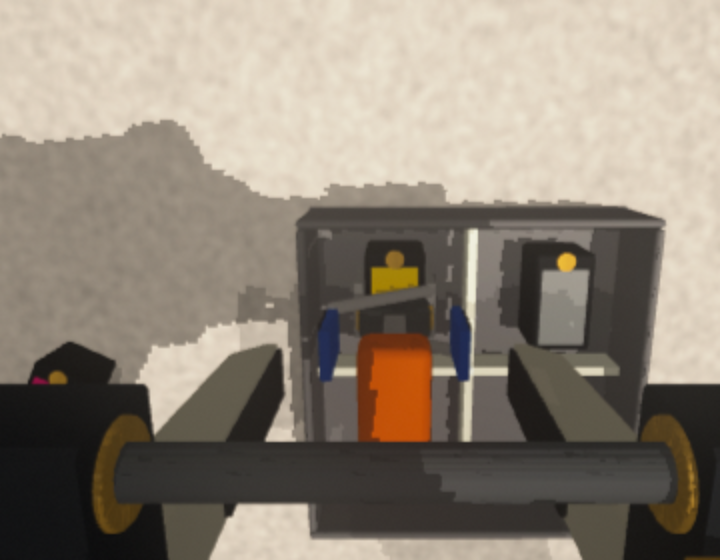

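Call:
apply_moves:
  rows:
    - [0, 2, 0, 0, 0, 0, 0.5]
    - [0, 2.1, 0, 0, 0, 0, 0.5]
    - [0, 0, 0, 0, 0, 0, 0.5]
    - [0, 0, 0, 0, 0, 0, -1]
    - [0, 0, 0, 0, 0, 0, -1]
    - [0, 0, 0, 0, 0, 0, -1]
    - [0, 0, 0, 0, 0, 0, -1]
    - [0, 0, 0, 0, 0, 0, -1]
    - [0, 0, 0, 0, 0, 0, -1]
    - [0, 0, 0, 0, 0, 0, -1]
    - [0, 0, 0, 0, 0, 0, -1]
    - [0, -1, 0, 0, 0, 0, -1]
    - [0, -2, 0, 0, 0, 0, -1]
    - [0, -2, 0, 0, 0, 0, -1]
    - [0, -2, 0, 0, 0, 0, -1]
    - [0, -2, 0, 0, 0, 0, -1]
    - [0, 0, 0, 0, 0, 0, -1]
    - [0, 0, 0, 0, 0, 0, -1]

```text
time_s: 31.3
tool_pos: [0.5304, -0.0183, 0.1588]
eef_rot: [0.528, -0.528, 0.47, -0.471]
wrist_force: [-0.6, 0.5, -2.0]
finger_gap: 0.0332
```

```bash
python3 snap.py wrist w18; python3 snap.py scene s18; python3 jaw.py w18|tail -4; python3 tanks.py w18 s18; python3 -c "
from h import *
plan([.459,.136,.125],-19.5)
a=cv2.imread('pics/w18.png');b=cv2.imread('pics/s18.png')
cv2.imwrite('pics/c18.png',cv2.hconcat([cv2.resize(a[60:340,140:480],(400,330)),cv2.resize(b[80:330,180:480],(400,330),interpolation=cv2.INTER_CUBIC)]))"
```

```text
depth 0.045 0.058 side -1 58 x [-0.0222 -0.019  -0.0189] z [-0.0043  0.0086  0.0125] ymax 0.0579
depth 0.045 0.058 side 1 52 x [0.0211 0.0212 0.024 ] z [-0.007   0.0092  0.0125] ymax 0.0575
depth 0.058 0.066 side -1 9 x [-0.0221 -0.0192 -0.019 ] z [-0.0096  0.0121  0.0125] ymax 0.0626
depth 0.058 0.066 side 1 11 x [0.0211 0.0215 0.0246] z [-0.0099  0.0119  0.0126] ymax 0.0614
w18 mag 698 (array([459.5, 135.2]), array([26.1, 42.8]), 70.0)
s18 mag 36 (array([479. , 129.1]), array([11.1, 25. ]), 6.3)
t=31.4 pos [ 0.5298 -0.0183  0.1577] head 6.62 tilt 0.07 gap 0.0331 F [ 0.8 -0.  -1.6] q [ 0.03  0.46 -0.14  2.1   0.11  0.6  -1.65]
turn total [7.000e-02 2.612e+01 1.000e-02] rows 4 each [0.02 6.53 0.  ]
then shift total cm [-12.18   3.27 -11.82] rows 5 each [-2.436  0.654 -2.364]
```

View pics/c18.png

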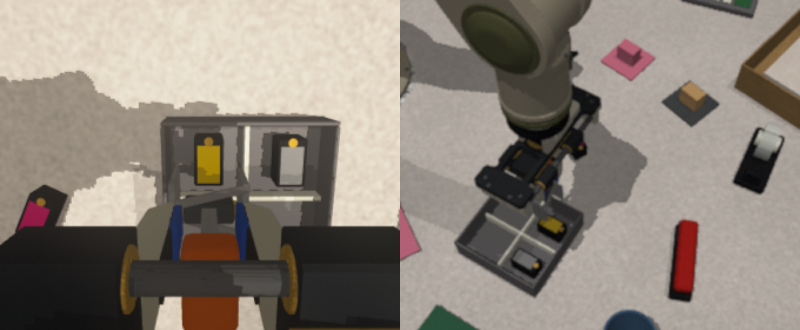

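Both tanks stand upright. Now magenta.

Call:
apply_moves:
  rows:
    - [0, 0, 0, 0, 6.6, 0, -1]
    - [0, 0, 0, 0, 6.6, 0, -1]
    - [0, 0, 0, 0, 6.6, 0, -1]
    - [0, 0, 0, 0, 6.5, 0, -1]
    - [-2.45, 0, -2.35, 0, 0, 0, -1]
    - [-2.45, 0, -2.35, 0, 0, 0, -1]
    - [-2.45, 0, -2.35, 0, 0, 0, -1]
    - [-2.45, 0, -2.35, 0, 0, 0, -1]
    - [-2.45, 0, -2.35, 0, 0, 0, -1]
    - [0, 1.5, 0, 0, 0, 0, -1]
    - [0, 1.5, 0, 0, 0, 0, -1]
    - [0, 0, 0, 0, 0, 0, -1]
    - [0, 0, 0, 0, 0, 0, -1]
    - [0, 0, 0, 0, 0, 0, -1]

```text
time_s: 32.8
tool_pos: [0.4611, 0.1365, 0.1286]
eef_rot: [-0.407, 0.407, -0.578, 0.578]
wrist_force: [-0.4, -0.1, -1.5]
finger_gap: 0.0333
```

```bash
python3 snap.py wrist w19; python3 jaw.py w19|tail -4; python3 tanks.py w19; python3 -c "
from h import *
plan([.4595,.1367,.0645],-19.7)"
```

```text
depth 0.045 0.058 side -1 58 x [-0.0219 -0.0191 -0.019 ] z [-0.0045  0.0078  0.0122] ymax 0.0577
depth 0.045 0.058 side 1 55 x [0.0209 0.0211 0.0241] z [-0.007   0.0089  0.0123] ymax 0.0578
depth 0.058 0.066 side -1 15 x [-0.0224 -0.0192 -0.0191] z [-0.0098  0.0114  0.0121] ymax 0.0645
depth 0.058 0.066 side 1 14 x [0.021  0.0211 0.0239] z [-0.0101  0.0112  0.0123] ymax 0.0637
w19 mag 1064 (array([460.6, 135.2]), array([26. , 39.7]), 69.8)
t=32.9 pos [0.4612 0.1365 0.1287] head -19.72 tilt 0.02 gap 0.0333 F [ 0.4  0.4 -1.3] q [-0.4   0.45 -0.    2.23  0.    0.45 -2.32]
turn total [-0.02 -0.02 -0.01] rows 1 each [-0.02 -0.02 -0.01]
then shift total cm [ 0.03  6.42 -0.17] rows 2 each [ 0.017  3.212 -0.085]
```

View pics/w19.png

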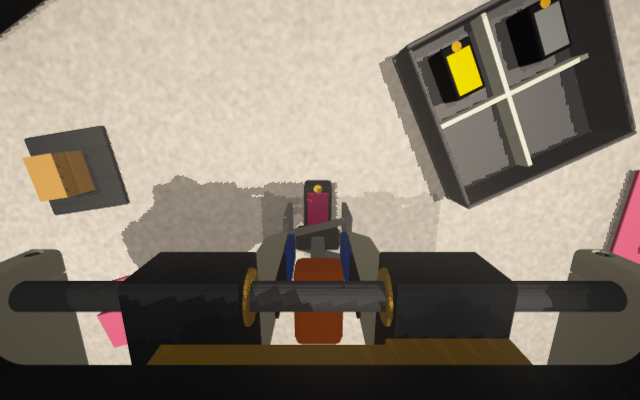

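Magenta tank (318,205) is between the jaws and unmoved.

Call:
apply_moves:
  rows:
    - [0, 2, -0.15, 0, 0, 0, -1]
    - [0, 2, 0, 0, 0, 0, -1]
    - [0, 1.4, 0, 0, 0, 0, -1]
    - [0, 0.9, 0, 0, 0, 0, -1]
    - [0, 0, 0, 0, 0, 0, -1]
    - [0, 0, 0, 0, 0, 0, -1]
    - [0, 0, 0, 0, 0, 0, 0.5]
    - [0, 0, 0, 0, 0, 0, 0.5]
    - [0, 0, 0, 0, 0, 0, 0.5]
    - [0, 0, 0, 0, 0, 0, 0.5]
    - [0, 0, 0, 0, 0, 0, 0.5]
    - [0, 0, 0, 0, 0, 0, 0.5]
    - [0, -2, 0, 0, 0, 0, 0.5]
    - [0, -2, 0, 0, 0, 0, 0.5]
    - [0, 0, 0, 0, 0, 0, 0.5]
    - [0, 0, 0, 0, 0, 0, 0.5]

```text
time_s: 34.45
tool_pos: [0.4597, 0.1373, 0.1055]
eef_rot: [-0.408, 0.407, -0.578, 0.578]
wrist_force: [0.3, -0.9, -0.0]
finger_gap: 0.0697
```

```bash
python3 snap.py wrist w20;  python3 -c "
from h import *
plan([.4595,.1367,.105],-19.7)
a=cv2.imread('pics/w20.png')
cv2.imwrite('pics/c20.png',cv2.resize(a[60:340,120:480],None,fx=2,fy=2))"
```

```text
t=34.5 pos [0.4594 0.1372 0.1051] head -19.67 tilt 0.00 gap 0.0697 F [ 0.5 -0.  -0.9] q [-0.41  0.49 -0.    2.25  0.    0.39 -2.33]
turn total [0.   0.03 0.  ] rows 1 each [0.   0.03 0.  ]
then shift total cm [0.04 0.01 0.03] rows 1 each [0.043 0.008 0.025]
```

View pics/c20.png

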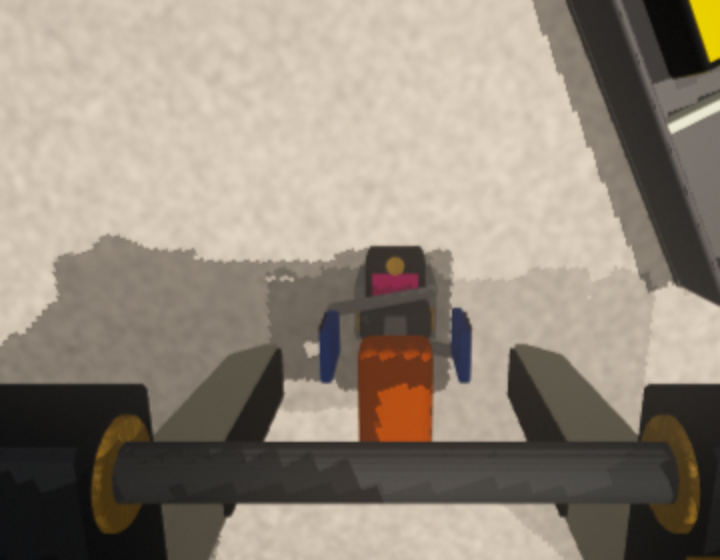

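Call:
apply_moves:
  rows:
    - [0, 0, 0, 0, 0, 0, -1]
    - [0, 0, 0, 0, 0, 0, -1]
    - [0, 0, 0, 0, 0, 0, -1]
    - [0, 0, 0, 0, 0, 0, -1]
    - [0, 0, 0, 0, 0, 0, -1]
    - [0, 0, 0, 0, 0, 0, -1]
    - [0, 0, 0, 0, 0, 0, -1]
    - [0, 0, 0, 0, 0, 0, -1]
    - [0, -1, 0, 0, 0, 0, -1]
    - [0, -2, 0, 0, 0, 0, -1]
    - [0, -3, 0, 0, 0, 0, -1]
    - [0, -3, 0, 0, 0, 0, -1]
    - [0, 0, 0, 0, -6.6, 0, -1]
    - [0, 0, 0, 0, -6.6, 0, -1]
    - [0, 0, 0, 0, -6.6, 0, -1]
    - [0, 0, 0, 0, -6.5, 0, -1]
    - [4, 0, -0.5, 0, 0, 0, -1]
    - [4, 0, -0.5, 0, 0, 0, -1]
    - [4, 0, -0.5, 0, 0, 0, -1]
    - [4.25, 0, -0.5, 0, 0, 0, -1]

```text
time_s: 36.5
tool_pos: [0.458, -0.0279, 0.1961]
eef_rot: [0.528, -0.528, 0.47, -0.47]
wrist_force: [1.0, -0.7, -1.5]
finger_gap: 0.0197
```

Call:
apply_moves:
  rows:
    - [0, 0, 0, 0, 0, 0, -1]
    - [0, 0, 0, 0, 0, 0, -1]
    - [0, 0, 0, 0, 0, 0, -1]

```text
time_s: 36.8
tool_pos: [0.4584, -0.0256, 0.1958]
eef_rot: [0.528, -0.528, 0.47, -0.47]
wrist_force: [-0.2, -0.3, -2.0]
finger_gap: 0.0195
```

```bash
python3 snap.py wrist w21;  python3 -c "
from h import *
plan([.4577,-.0267,.109],6.6)"
```

```text
t=36.9 pos [ 0.4585 -0.0253  0.1956] head 6.73 tilt 0.02 gap 0.0198 F [-0.1  0.7 -1.7] q [ 0.01  0.32 -0.1   2.21  0.06  0.61 -1.59]
turn total [-0.01  0.13 -0.02] rows 1 each [-0.01  0.13 -0.02]
then shift total cm [ 0.13  8.66 -0.09] rows 3 each [ 0.044  2.888 -0.03 ]
```

View pics/w21.png

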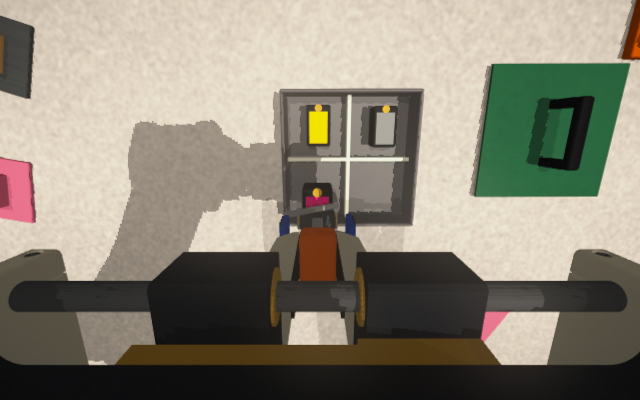

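Magenta tank (317,205) is over the near-left compartment.

Call:
apply_moves:
  rows:
    - [0.1, 2, -0.1, 0, 0, 0, -1]
    - [0, 2, 0, 0, 0, 0, -1]
    - [0, 2, 0, 0, 0, 0, -1]
    - [0, 1.6, 0, 0, 0, 0, -1]
    - [0, 1, 0, 0, 0, 0, -1]
    - [0, 0, 0, 0, 0, 0, -1]
    - [0, 0, 0, 0, 0, 0, -1]
    - [0, 0, 0, 0, 0, 0, -1]
    - [0, 0, 0, 0, 0, 0, 0.5]
    - [0, 0, 0, 0, 0, 0, 0.5]
    - [0, 0, 0, 0, 0, 0, 0.5]
    - [0, 0, 0, 0, 0, 0, 0.5]
    - [0, 0, 0, 0, 0, 0, 0.5]
    - [0, 0, 0, 0, 0, 0, 0.5]
    - [0, 0, 0, 0, 0, 0, 0.5]
    - [0, 0, 0, 0, 0, 0, 0.5]

```text
time_s: 38.45
tool_pos: [0.4575, -0.0276, 0.1094]
eef_rot: [-0.528, 0.528, -0.47, 0.47]
wrist_force: [-0.1, -0.9, 0.0]
finger_gap: 0.0694
```

```bash
python3 snap.py wrist w22; python3 -c "
from h import *
plan([.4577,-.0267,.068],6.6)
a=cv2.imread('pics/w22.png')
cv2.imwrite('pics/c22.png',cv2.resize(a[60:340,120:480],None,fx=2,fy=2))"
```

```text
t=38.5 pos [ 0.4575 -0.0276  0.1094] head 6.62 tilt 0.01 gap 0.0698 F [-0.3  0.2  0.5] q [-0.01  0.47 -0.08  2.29  0.1   0.38 -1.62]
turn total [0.01 0.02 0.  ] rows 1 each [0.01 0.02 0.  ]
then shift total cm [-0.09  4.14  0.03] rows 2 each [-0.046  2.068  0.015]
```

View pics/c22.png

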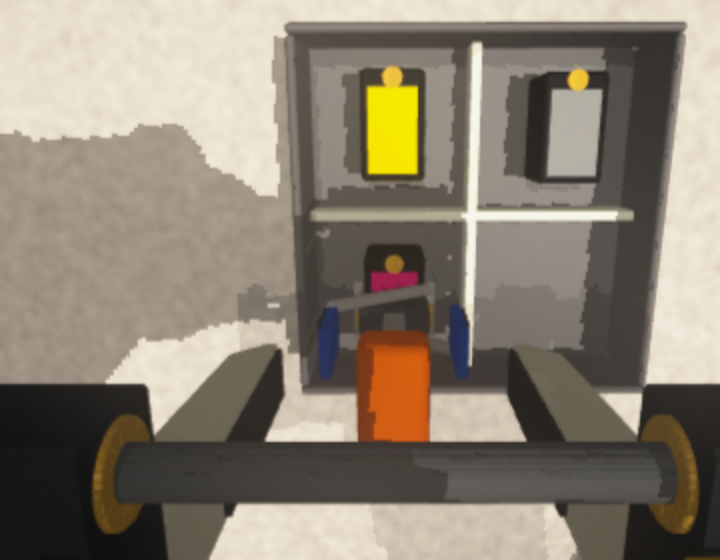

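Call:
apply_moves:
  rows:
    - [0, 2, 0, 0, 0, 0, 0.5]
    - [0, 2.1, 0, 0, 0, 0, 0.5]
    - [0, 0, 0, 0, 0, 0, 0.5]
    - [0, 0, 0, 0, 0, 0, -1]
    - [0, 0, 0, 0, 0, 0, -1]
    - [0, 0, 0, 0, 0, 0, -1]
    - [0, 0, 0, 0, 0, 0, -1]
    - [0, 0, 0, 0, 0, 0, -1]
    - [0, 0, 0, 0, 0, 0, -1]
    - [0, 0, 0, 0, 0, 0, -1]
    - [0, 0, 0, 0, 0, 0, -1]
    - [0, -1, 0, 0, 0, 0, -1]
    - [0, -2, 0, 0, 0, 0, -1]
    - [0, -2, 0, 0, 0, 0, -1]
    - [0, -2, 0, 0, 0, 0, -1]
    - [0, -2, 0, 0, 0, 0, -1]
    - [0, 0, 0, 0, 0, 0, -1]
    - [0, 0, 0, 0, 0, 0, -1]

```text
time_s: 40.3
tool_pos: [0.4576, -0.0279, 0.159]
eef_rot: [0.528, -0.528, 0.47, -0.471]
wrist_force: [0.6, -0.0, -1.7]
finger_gap: 0.0332
```

```bash
python3 snap.py wrist w23; python3 snap.py scene s23; python3 jaw.py w23|tail -4; python3 -c "
from h import *
plan([.5698,.340,.158],-11.3)
a=cv2.imread('pics/w23.png');b=cv2.imread('pics/s23.png')
cv2.imwrite('pics/c23.png',cv2.hconcat([cv2.resize(a[60:340,140:480],(400,330)),cv2.resize(b[80:330,180:480],(400,330),interpolation=cv2.INTER_CUBIC)]))"
```

```text
depth 0.045 0.058 side -1 56 x [-0.0221 -0.019  -0.0189] z [-0.0041  0.0059  0.0127] ymax 0.0578
depth 0.045 0.058 side 1 45 x [0.021  0.0212 0.0241] z [-0.0059  0.0111  0.0128] ymax 0.0572
depth 0.058 0.066 side -1 16 x [-0.022  -0.0193 -0.0191] z [0.0065 0.0121 0.0126] ymax 0.0637
depth 0.058 0.066 side 1 28 x [0.021  0.0211 0.024 ] z [-0.0087  0.0075  0.0126] ymax 0.0646
t=40.4 pos [ 0.457  -0.0278  0.158 ] head 6.61 tilt 0.05 gap 0.0330 F [-0.2 -0.2 -2.1] q [ 0.01  0.38 -0.1   2.25  0.08  0.51 -1.6 ]
turn total [5.000e-02 1.791e+01 1.000e-02] rows 3 each [0.02 5.97 0.  ]
then shift total cm [-38.28  -0.     3.85] rows 10 each [-3.828 -0.     0.385]
```

View pics/c23.png

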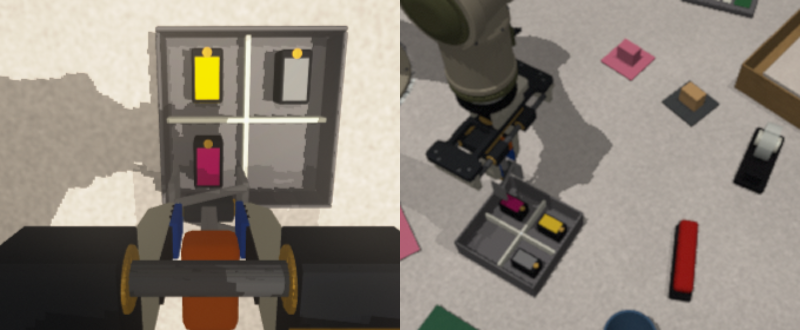

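All three tanks stand in their compartments. No cyan one is anywhere in view. Back to the rest.

Call:
apply_moves:
  rows:
    - [0, 0, 0, 0, 6, 0, -1]
    - [0, 0, 0, 0, 6, 0, -1]
    - [0, 0, 0, 0, 6, 0, -1]
    - [-3.8, 0, 0.38, 0, 0, 0, -1]
    - [-3.8, 0, 0.38, 0, 0, 0, -1]
    - [-3.8, 0, 0.38, 0, 0, 0, -1]
    - [-3.8, 0, 0.38, 0, 0, 0, -1]
    - [-3.8, 0, 0.38, 0, 0, 0, -1]
    - [-3.8, 0, 0.38, 0, 0, 0, -1]
    - [-3.8, 0, 0.38, 0, 0, 0, -1]
    - [-3.8, 0, 0.38, 0, 0, 0, -1]
    - [-3.8, 0, 0.38, 0, 0, 0, -1]
    - [-3.8, 0, 0.38, 0, 0, 0, -1]
    - [-1, 1.5, 0, 0, 0, 0, -1]
    - [0, 1.5, 0, 0, 0, 0, -1]
    - [0, 0, 0, 0, 0, 0, -1]
    - [0, 0, 0, 0, 0, 0, -1]
    - [0, 0, 0, 0, 0, 0, -1]

```text
time_s: 42.2
tool_pos: [0.572, 0.3456, 0.1287]
eef_rot: [-0.447, 0.448, -0.547, 0.548]
wrist_force: [1.0, 1.3, -0.8]
finger_gap: 0.0325
```

```bash
python3 snap.py wrist w24; python3 jaw.py w24|tail -4; python3 -c "
from h import *
plan([.5698,.3553,.0693],-11.2)
f=load('w24.npz');P=cloud(f);X,Y,Z=P[...,0],P[...,1],P[...,2]
for a,b in [(.003,.01),(.036,.044)]:
    m=(np.hypot(X-.57,Y-.354)<.06)&(Z>a)&(Z<b);print('layer',a,m.sum(),rect(P[m]))
"
```

```text
depth 0.045 0.058 side -1 56 x [-0.0215 -0.0188 -0.0186] z [-0.0043  0.0055  0.0123] ymax 0.0579
depth 0.045 0.058 side 1 52 x [0.0213 0.0214 0.0246] z [-0.0065  0.0088  0.0124] ymax 0.0577
depth 0.058 0.066 side -1 24 x [-0.0221 -0.0189 -0.0188] z [-0.009   0.011   0.0123] ymax 0.0653
depth 0.058 0.066 side 1 22 x [0.0212 0.0214 0.0243] z [-0.0095  0.0047  0.0122] ymax 0.0655
t=42.2 pos [0.5722 0.346  0.129 ] head -11.47 tilt 0.03 gap 0.0328 F [ 0.4 -0.2 -1. ] q [-0.64  0.63  0.02  1.81 -0.02  0.7  -2.38]
turn total [-0.03 -0.27 -0.  ] rows 1 each [-0.03 -0.27 -0.  ]
then shift total cm [-0.87  5.97 -0.41] rows 2 each [-0.434  2.986 -0.207]
layer 0.003 3210 (array([572.6, 353.5]), array([79.9, 73.2]), 79.5)
layer 0.036 932 (array([572.3, 353.8]), array([25.6, 33.9]), 78.7)
```

View pics/w24.png

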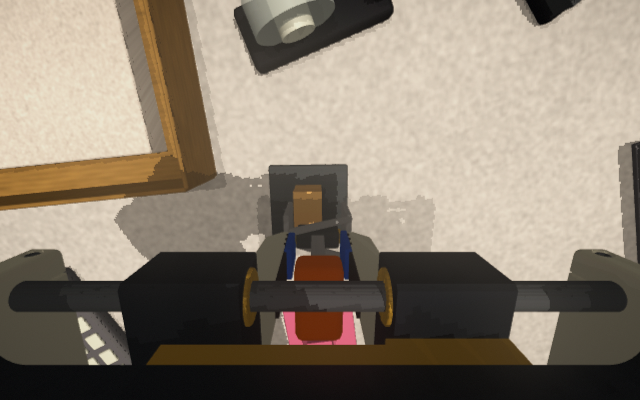

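```bash
python3 - <<'E'
from h import *
s,M=state();p=np.array(s["tool_pos"])
for n in ["w6","w13","w18","w23","w24"]:
    f=load(n+'.npz');P=cloud(f)
    # tool coords for w24 only valid now; use handle top in camera frame instead
    c=P@f["R"].T+f["t"]
    hsv=cv2.cvtColor(f["color"],cv2.COLOR_BGR2HSV).astype(int)
    m=(hsv[...,0]<14)&(hsv[...,1]>170)&(c[...,2]<.2); m[:, :280]=0; m[:,360:]=0
    v,u=np.nonzero(m); print(n,m.sum(),"rows",v.min(),v.max(),"handle z",np.percentile(c[m][:,2],[5,50,95]).round(4), "top edge row", v.min())
L=(cloud(load('w24.npz'))-p)@M
x,y,z=L[...,0],L[...,1],L[...,2]
m=(abs(abs(x-.0013)-.022)<.004)&(abs(z)<.0135)&(y>.05)&(y<.09); print(np.sort(y[m])[-20:].round(4))
E
```

```text
w6 2531 rows 260 344 handle z [0.1097 0.1144 0.1188] top edge row 260
w13 2531 rows 260 344 handle z [0.11   0.1148 0.1191] top edge row 260
w18 2489 rows 258 343 handle z [0.1111 0.1161 0.1206] top edge row 258
w23 2410 rows 256 339 handle z [0.1123 0.1174 0.1216] top edge row 256
w24 2440 rows 256 340 handle z [0.1124 0.1176 0.1216] top edge row 256
[0.0897 0.0898 0.0898 0.0898 0.0898 0.0898 0.0898 0.0898 0.0898 0.0898
 0.0898 0.0898 0.0898 0.0898 0.0899 0.0899 0.0899 0.09   0.09   0.09  ]
```

The tongs sit 3 mm lower in the grip now, so the parking height becomes TCP z of about 0.0725.

Call:
apply_moves:
  rows:
    - [-0.85, 0, -0.4, 0, -0.3, 0, -1]
    - [0, 0, 0, 0, 0, 0, -1]
    - [0, 0, 0, 0, 0, 0, -1]
    - [0, 0, 0, 0, 0, 0, -1]

```text
time_s: 42.65
tool_pos: [0.5694, 0.3563, 0.1286]
eef_rot: [-0.449, 0.449, -0.546, 0.546]
wrist_force: [-0.2, 0.0, -0.8]
finger_gap: 0.0332
```

```bash
python3 snap.py wrist w25; python3 -c "
from h import *
plan([.5698,.3553,.0725],-11.2)
s,M=state();p=np.array(s['tool_pos']);L=(cloud(load('w25.npz'))-p)@M
h=p[2]-L[...,1]
m=(h>.036)&(h<.044)&(abs(L[...,0])<.05)&(abs(L[...,2])<.06); Q=L[m]; print('block in tool x',np.percentile(Q[:,0],[2,50,98]).round(4),'z',np.percentile(Q[:,2],[2,98]).round(4))
m=(h>.003)&(h<.009)&(abs(L[...,0])<.06)&(abs(L[...,2])<.06); Q=L[m]; print('plate x',np.percentile(Q[:,0],[.5,99.5]).round(4),'zmax',np.percentile(Q[:,2],[99.5]).round(4))
"; python3 jaw.py w25|tail -2
```

```text
t=42.7 pos [0.5695 0.3562 0.1285] head -11.08 tilt 0.01 gap 0.0330 F [-0.1 -0.2 -1.1] q [-0.66  0.63  0.02  1.8  -0.02  0.7  -2.39]
turn total [-0.01  0.12  0.  ] rows 1 each [-0.01  0.12  0.  ]
then shift total cm [0.08 5.6  0.05] rows 2 each [0.042 2.8   0.023]
block in tool x [-0.0102  0.0017  0.0144] z [-0.0135  0.0198]
plate x [-0.0375  0.0417] zmax [0.0399]
depth 0.058 0.066 side -1 20 x [-0.0226 -0.0195 -0.0193] z [-0.009   0.0114  0.0123] ymax 0.0649
depth 0.058 0.066 side 1 24 x [0.0207 0.0208 0.0236] z [-0.0097  0.0052  0.0123] ymax 0.0658
```

Call:
apply_moves:
  rows:
    - [0.1, 2, 0, 0, 0, 0, -1]
    - [0, 2, 0, 0, 0, 0, -1]
    - [0, 1.6, 0, 0, 0, 0, -1]
    - [0, 0, 0, 0, 0, 0, -1]
    - [0, 0, 0, 0, 0, 0, -1]
    - [0, 0, 0, 0, 0, 0, -1]

```text
time_s: 43.3
tool_pos: [0.5693, 0.3553, 0.0723]
eef_rot: [-0.449, 0.449, -0.546, 0.546]
wrist_force: [-0.5, -0.0, -0.8]
finger_gap: 0.0328
```

```bash
python3 snap.py wrist w26; python3 -c "
from h import *
plan([.5698,.3553,.0725],-11.2)
a=cv2.imread('pics/w26.png')
cv2.imwrite('pics/c26.png',cv2.resize(a[120:340,180:460],None,fx=2.5,fy=2.5))"
```

```text
t=43.4 pos [0.5693 0.3553 0.0725] head -11.08 tilt 0.00 gap 0.0330 F [-0.5 -0.1 -0.4] q [-0.65  0.7   0.02  1.84 -0.02  0.6  -2.39]
turn total [0.   0.12 0.  ] rows 1 each [0.   0.12 0.  ]
then shift total cm [-0.01 -0.    0.05] rows 1 each [-0.009 -0.004  0.049]
```

View pics/c26.png

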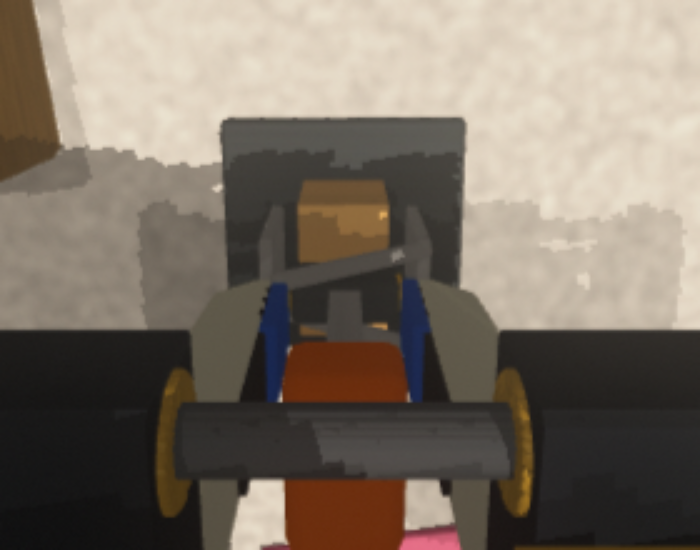

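The jaws straddle the block, with no contact force. Release and rise.

Call:
apply_moves:
  rows:
    - [0, 0, 0, 0, 0, 0, 0.5]
    - [0, 0, 0, 0, 0, 0, 0.5]
    - [0, 0, 0, 0, 0, 0, 0.5]
    - [0, 0, 0, 0, 0, 0, 0.7]
    - [0, 0, 0, 0, 0, 0, 0.7]
    - [0, 0, 0, 0, 0, 0, 0.7]
    - [0, 0, 0, 0, 0, 0, 0.7]
    - [0, 0, 0, 0, 0, 0, 0.7]
    - [0, -2, 0, 0, 0, 0, 0.7]
    - [0, -3, 0, 0, 0, 0, 0.7]
    - [0, -4, 0, 0, 0, 0, 0.7]
    - [0, -4, 0, 0, 0, 0, 0.7]
    - [2, 0, -4, 0, 0, 0, 1]
    - [4, 0, 0, 0, 0, 0, 1]
    - [4, 0, 0, 0, 0, 0, 1]
    - [0, 0, 0, 0, 0, 0, 1]
    - [0, 0, 0, 0, 0, 0, 1]
    - [0, 0, 0, 0, 0, 0, 1]

```text
time_s: 45.15
tool_pos: [0.5111, 0.266, 0.2025]
eef_rot: [0.45, -0.449, 0.546, -0.546]
wrist_force: [-0.0, 0.5, 0.3]
finger_gap: 0.0931
```

```bash
for c in wrist scene top; do python3 snap.py $c p_$c; done; python3 -c "
from h import *
plan([.555,-.2925,.2],6.6)
for n in ['p_wrist','p_scene','p_top']:
  f=load(n+'.npz');P=cloud(f);X,Y,Z=P[...,0],P[...,1],P[...,2]
  for a,b in [(.003,.01),(.034,.046),(.06,.1),(.12,.142)]:
    m=(np.hypot(X-.57,Y-.352)<.06)&(Z>a)&(Z<b)
    if m.sum()>9: print(n,'layer',a,m.sum(),rect(P[m]),np.percentile(P[m][:,2],[50,90]).round(4))
"
```

```text
t=45.3 pos [0.5109 0.266  0.2022] head -11.00 tilt 0.02 gap 0.0928 F [0.2 0.3 0.7] q [-0.6   0.44  0.02  1.96 -0.02  0.74 -2.33]
turn total [ 1.00e-02 -1.76e+01 -2.00e-02] rows 3 each [ 0.   -5.87 -0.01]
then shift total cm [55.99  0.22 -2.03] rows 15 each [ 3.733  0.014 -0.136]
p_wrist layer 0.003 2681 (array([568.9, 354.1]), array([80.3, 78.9]), 79.0) [0.0053 0.0063]
p_wrist layer 0.034 368 (array([568.2, 352.5]), array([31.1, 39.4]), 79.0) [0.0393 0.0404]
p_wrist layer 0.06 531 (array([567.6, 347.3]), array([38.9, 20.6]), 76.1) [0.0754 0.0986]
p_wrist layer 0.12 1221 (array([569.6, 353.4]), array([19.7, 33.4]), 79.0) [0.1374 0.1384]
p_scene layer 0.003 423 (array([575.9, 350.1]), array([86.3, 96.9]), 87.1) [0.0052 0.0073]
p_scene layer 0.034 103 (array([571.6, 346.7]), array([45.8, 29.6]), 25.0) [0.039  0.0437]
p_scene layer 0.06 186 (array([570.3, 351.8]), array([53.5, 19.5]), 76.1) [0.0811 0.0967]
p_scene layer 0.12 153 (array([570.5, 351.2]), array([21. , 33.7]), 80.0) [0.1359 0.1381]
```

View pics/p_wrist.png

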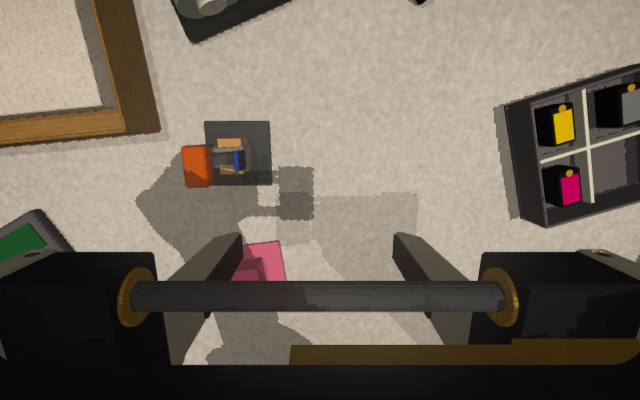

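View pics/p_scene.png

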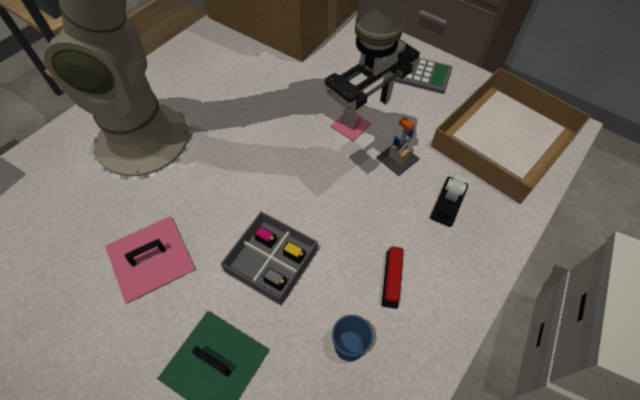

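Tongs are parked upright on the rest, handle within about 1 mm of centre and about 1.5 mm high. All tanks stand in the case. Now the lid.

Call:
apply_moves:
  rows:
    - [0, 0, 0, 0, -5.9, 0, 1]
    - [0, 0, 0, 0, -5.9, 0, 1]
    - [0, 0, 0, 0, -5.8, 0, 1]
    - [4, 0, -0.15, 0, 0, 0, 1]
    - [4, 0, -0.15, 0, 0, 0, 1]
    - [4, 0, -0.15, 0, 0, 0, 1]
    - [4, 0, -0.15, 0, 0, 0, 1]
    - [4, 0, -0.15, 0, 0, 0, 1]
    - [4, 0, -0.15, 0, 0, 0, 1]
    - [4, 0, -0.15, 0, 0, 0, 1]
    - [4, 0, -0.15, 0, 0, 0, 1]
    - [4, 0, -0.15, 0, 0, 0, 1]
    - [4, 0, -0.15, 0, 0, 0, 1]
    - [4, 0, -0.15, 0, 0, 0, 1]
    - [4, 0, -0.15, 0, 0, 0, 1]
    - [4, 0, -0.15, 0, 0, 0, 1]
    - [3.5, 2, -0.1, 0, 0, 0, 1]
    - [0, 3, 0, 0, 0, 0, 1]
    - [0, 3, 0, 0, 0, 0, 1]
    - [0, 0, 0, 0, 0, 0, 1]

```text
time_s: 47.3
tool_pos: [0.5518, -0.2876, 0.1186]
eef_rot: [-0.527, 0.528, -0.473, 0.468]
wrist_force: [-0.0, -0.6, 0.4]
finger_gap: 0.0932
```

Call:
apply_moves:
  rows:
    - [0, 0, 0, 0, 0, 0, 1]
    - [0, 0, 0, 0, 0, 0, 1]

```text
time_s: 47.5
tool_pos: [0.5546, -0.2888, 0.1238]
eef_rot: [0.528, -0.528, 0.47, -0.471]
wrist_force: [0.1, 0.1, -0.6]
finger_gap: 0.0928
```

```bash
python3 snap.py wrist w30; python3 -c "
from h import *
plan([.555,-.2925,.03],6.6)
f=load('w30.npz');P=cloud(f);X,Y,Z=P[...,0],P[...,1],P[...,2]
m=(abs(X-.555)<.06)&(abs(Y+.292)<.06)&(Z>.04)&(Z<.06); print('handle',m.sum(),rect(P[m]),np.percentile(P[m][:,2],[50,90]).round(4))
m=(abs(X-.555)<.1)&(abs(Y+.292)<.1)&(Z>.004)&(Z<.014); print('plate',m.sum(),rect(P[m]))
"
```

```text
t=47.5 pos [ 0.5545 -0.2889  0.124 ] head 6.56 tilt 0.13 gap 0.0929 F [-0.2  0.5  0.8] q [ 0.41  0.59 -0.03  1.92  0.02  0.63 -1.09]
turn total [-0.11 -0.04  0.07] rows 1 each [-0.11 -0.04  0.07]
then shift total cm [0.37 9.4  0.  ] rows 3 each [1.220e-01 3.133e+00 1.000e-03]
handle 1361 (array([ 555. , -292.1]), array([75.1, 13.5]), 6.3) [0.0521 0.0531]
plate 21864 (array([ 564. , -308.2]), array([169.5, 188.3]), 7.1)
```

View pics/w30.png

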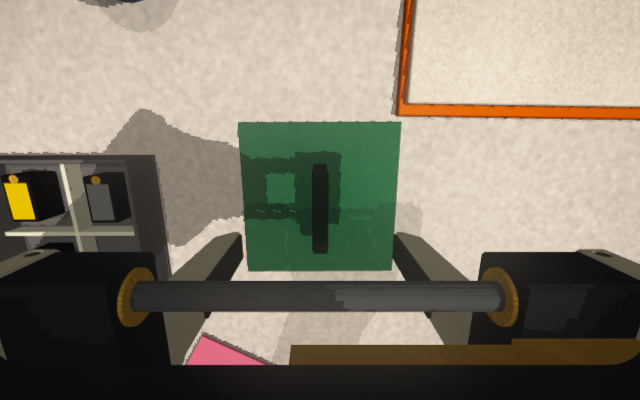

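Green lid's handle at (320,208). Descend and grip.

Call:
apply_moves:
  rows:
    - [0.35, 2.5, 0, 0, 0, 0, 1]
    - [0, 2.5, 0, 0, 0, 0, 1]
    - [0, 2.4, 0, 0, 0, 0, 0.3]
    - [0, 2, 0, 0, 0, 0, 0]
    - [0, 0, 0, 0, 0, 0, 0]
    - [0, 0, 0, 0, 0, 0, 0]
    - [0, 0, 0, 0, 0, 0, -1]
    - [0, 0, 0, 0, 0, 0, -1]
    - [0, 0, 0, 0, 0, 0, -1]
    - [0, 0, 0, 0, 0, 0, -1]
    - [0, 0, 0, 0, 0, 0, -1]
    - [0, 0, 0, 0, 0, 0, -1]
    - [0, 0, 0, 0, 0, 0, -1]
    - [0, 0, 0, 0, 0, 0, -1]

```text
time_s: 48.95
tool_pos: [0.5538, -0.2922, 0.0284]
eef_rot: [0.528, -0.528, 0.471, -0.471]
wrist_force: [-1.4, 1.4, 2.5]
finger_gap: 0.014
```

```bash
python3 -c "
from h import *
plan([.555,-.2925,.03],6.6)"
```

```text
t=49.0 pos [ 0.5538 -0.2922  0.0284] head 6.53 tilt 0.01 gap 0.0140 F [-1.4  1.4  2.5] q [ 0.41  0.73 -0.02  1.96  0.03  0.45 -1.09]
turn total [ 0.01 -0.07 -0.01] rows 1 each [ 0.01 -0.07 -0.01]
then shift total cm [ 0.05 -0.16  0.11] rows 1 each [ 0.046 -0.158  0.113]
```

Call:
apply_moves:
  rows:
    - [0, -1, 0, 0, 0, 0, -1]
    - [0, -2, 0, 0, 0, 0, -1]
    - [0, -3, 0, 0, 0, 0, -1]
    - [0, -3, 0, 0, 0, 0, -1]
    - [-3.4, 0, -0.42, 0, 0, 0, -1]
    - [-3.4, 0, -0.42, 0, 0, 0, -1]
    - [-3.4, 0, -0.42, 0, 0, 0, -1]
    - [-3.4, 0, -0.42, 0, 0, 0, -1]
    - [-3.4, 0, -0.42, 0, 0, 0, -1]
    - [-3.4, 0, -0.42, 0, 0, 0, -1]
    - [-3.4, 0, -0.42, 0, 0, 0, -1]
    - [0, 0, 0, 0, 0, 0, -1]
    - [0, 0, 0, 0, 0, 0, -1]
    - [0, 0, 0, 0, 0, 0, -1]
    - [0, 0, 0, 0, 0, 0, -1]

```text
time_s: 50.45
tool_pos: [0.4979, -0.0605, 0.1185]
eef_rot: [-0.527, 0.527, -0.471, 0.471]
wrist_force: [-0.4, -0.6, -1.3]
finger_gap: 0.0135
```

```bash
python3 snap.py wrist w31; python3 snap.py scene s31; python3 -c "
from h import *
plan([.4972,-.0582,.0684],6.6)
for n in ['w31','s31']:
  f=load(n+'.npz');P=cloud(f);X,Y,Z=P[...,0],P[...,1],P[...,2]
  hsv=cv2.cvtColor(f['color'],cv2.COLOR_BGR2HSV).astype(int)
  m=(hsv[...,0]>55)&(hsv[...,0]<95)&(hsv[...,1]>70)&(Z>.06)&(Z<.15)&(abs(X-.498)<.12)&(abs(Y+.058)<.12)
  print(n,'lid plate',m.sum(),rect(P[m]),np.percentile(P[m][:,2],[5,50,95]).round(4))
  m=(abs(X-.498)<.1)&(abs(Y+.058)<.1)&(Z>.038)&(Z<.05); print('case',m.sum(),rect(P[m]))
"
```

```text
t=50.5 pos [ 0.4977 -0.0603  0.1184] head 6.42 tilt 0.01 gap 0.0137 F [-0.5  0.1 -1.2] q [ 0.    0.49  0.    2.2  -0.    0.46 -1.45]
turn total [-0.   -0.18  0.01] rows 1 each [-0.   -0.18  0.01]
then shift total cm [-0.21  5.   -0.03] rows 2 each [-0.106  2.5   -0.015]
w31 lid plate 29474 (array([499. , -61.5]), array([152.9, 153.4]), 6.7) [0.0975 0.0986 0.0997]
case 0 (array([0., 0.]), array([0., 0.]), 0.0)
s31 lid plate 3232 (array([500. , -62.3]), array([152. , 153.8]), 6.5) [0.0962 0.0984 0.1008]
case 349 (array([499.8, -59.6]), array([149.2, 150. ]), 6.7)
```

View pics/w31.png

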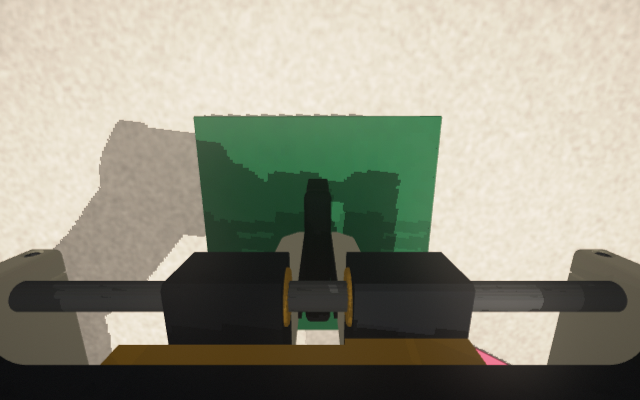

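View pics/s31.png

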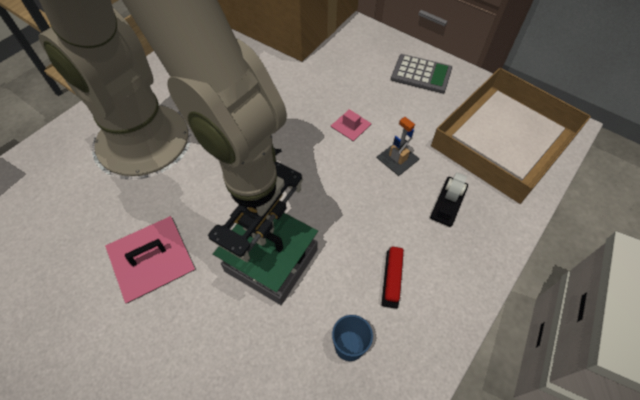

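Lid sits 2.6 mm to the robot's right of the case. Correct and lower.

Call:
apply_moves:
  rows:
    - [-0.25, 1.5, 0, 0, 0, 0, -1]
    - [0, 1.5, 0, 0, 0, 0, -1]
    - [0, 1, 0, 0, 0, 0, -1]
    - [0, 0.5, 0, 0, 0, 0, -1]
    - [0, 0.3, 0, 0, 0, 0, -1]
    - [0, 0, 0, 0, 0, 0, -1]
    - [0, 0, 0, 0, 0, 0, -1]
    - [0, 0, 0, 0, 0, 0, -1]

```text
time_s: 51.35
tool_pos: [0.4976, -0.0568, 0.0708]
eef_rot: [0.528, -0.527, 0.471, -0.471]
wrist_force: [-0.4, 0.1, -1.5]
finger_gap: 0.0137
```

```bash
cat > lid.py <<'E'
import sys
from h import *
plan([.4974,-.0582,.0684],6.6)
for n in sys.argv[1:]:
  f=load(n+'.npz');P=cloud(f);X,Y,Z=P[...,0],P[...,1],P[...,2]
  hsv=cv2.cvtColor(f['color'],cv2.COLOR_BGR2HSV).astype(int)
  m=(hsv[...,0]>55)&(hsv[...,0]<95)&(hsv[...,1]>70)&(Z>.04)&(Z<.15)&(abs(X-.498)<.12)&(abs(Y+.058)<.12)
  A=np.c_[P[m][:,:2],np.ones(m.sum())];k=np.linalg.lstsq(A,P[m][:,2],rcond=None)[0]
  print(n,'lid plate',m.sum(),rect(P[m]),np.percentile(P[m][:,2],[5,50,95]).round(4),"slope",k[:2].round(3))
  m=(abs(X-.498)<.06)&(abs(Y+.058)<.06)&(Z>.083)&(Z<.1); print('handle',m.sum(),rect(P[m]))
E
python3 snap.py scene s32; python3 snap.py wrist w32; python3 lid.py w32 s32
```

```text
t=51.5 pos [ 0.4975 -0.0567  0.0707] head 6.52 tilt 0.03 gap 0.0136 F [ 0.7 -0.5 -1.7] q [-0.    0.57  0.    2.23 -0.    0.34 -1.45]
turn total [-0.03 -0.08  0.01] rows 1 each [-0.03 -0.08  0.01]
then shift total cm [ 0.14  0.23 -0.03] rows 1 each [ 0.144  0.233 -0.029]
w32 lid plate 29517 (array([498.8, -57.9]), array([152.7, 153.2]), 6.9) [0.0498 0.0509 0.052 ] slope [-0.005 -0.003]
handle 3276 (array([499.6, -55.6]), array([41.7, 74.1]), 76.4)
s32 lid plate 2929 (array([499.3, -59.1]), array([153.6, 153.8]), 6.9) [0.0484 0.0508 0.0534] slope [-0.    -0.002]
handle 123 (array([515.5, -65.8]), array([45. , 34.8]), 70.5)
```

Call:
apply_moves:
  rows:
    - [0.08, 0.1, 0, 0, 0, 0, -1]
    - [0, 0.15, 0, 0, 0, 0, -1]
    - [0, 0, 0, 0, 0, 0, -1]
    - [0, 0, 0, 0, 0, 0, 0]
    - [0, 0, 0, 0, 0, 0, 0]
    - [0, 0, 0, 0, 0, 0, 0]
    - [0, 0, 0, 0, 0, 0, 0]
    - [0, 0, 0, 0, 0, 0, 0]
    - [0, -2, 0, 0, 0, 0, 0]
    - [0, -3, 0, 0, 0, 0, 0]
    - [0, -4, 0, 0, 0, 0, 0]
    - [0, -4, 0, 0, 0, 0, 0]
    - [4, 0, -1, 0, 0, 0, 0]
    - [4, 0, -1, 0, 0, 0, 0]
    - [4, 0, -1, 0, 0, 0, 0]
    - [4, 0, 0, 0, 0, 0, 0]
    - [4, 0, 0, 0, 0, 0, 0]
    - [0, 0, 0, 0, 0, 0, 0]
    - [0, 0, 0, 0, 0, 0, 0]

```text
time_s: 53.35
tool_pos: [0.4898, -0.2603, 0.1975]
eef_rot: [-0.527, 0.527, -0.472, 0.471]
wrist_force: [-0.7, 1.1, -0.6]
finger_gap: 0.0464
```

```bash
python3 snap.py scene s33; python3 snap.py wrist w33; python3 snap.py top t33; python3 lid.py w33 s33 t33; python3 -c "
from h import *
for n in ['s33','t33','w33']:
  f=load(n+'.npz');P=cloud(f);X,Y,Z=P[...,0],P[...,1],P[...,2]
  for a,b in [(.06,.1),(.12,.142)]:
    m=(np.hypot(X-.57,Y-.352)<.06)&(Z>a)&(Z<b)
    if m.sum()>9: print(n,'layer',a,m.sum(),rect(P[m]),np.percentile(P[m][:,2],[50,90]).round(4))
"
```

```text
t=53.5 pos [ 0.4903 -0.2582  0.1978] head 6.62 tilt 0.05 gap 0.0463 F [-0.7  0.3  0.3] q [ 0.36  0.42  0.03  2.02 -0.02  0.7  -1.05]
turn total [ 0.02  0.02 -0.04] rows 1 each [ 0.02  0.02 -0.04]
then shift total cm [-19.78  12.94   3.  ] rows 6 each [-3.297  2.156  0.501]
w33 lid plate 17857 (array([498.1, -58.9]), array([152.6, 154.5]), 6.6) [0.0471 0.0483 0.0495] slope [-0.002 -0.001]
handle 1481 (array([498.3, -59.5]), array([75.4, 14.9]), 6.9)
s33 lid plate 4420 (array([500.1, -59.2]), array([152.4, 154.1]), 6.5) [0.0459 0.0483 0.051 ] slope [-0.001 -0.002]
handle 255 (array([499.7, -60.7]), array([75.2, 13.9]), 6.9)
t33 lid plate 3251 (array([498. , -58.5]), array([152.6, 151.6]), 6.6) [0.046  0.0493 0.0525] slope [-0.001 -0.001]
handle 191 (array([497.4, -59.6]), array([75.1, 14.3]), 6.4)
s33 layer 0.06 187 (array([571.2, 352.2]), array([53.5, 19.6]), 76.0) [0.0798 0.0957]
s33 layer 0.12 154 (array([570.6, 351.5]), array([22.1, 34. ]), 80.1) [0.1357 0.138 ]
t33 layer 0.06 91 (array([568.3, 351.9]), array([52.9, 19.6]), 76.0) [0.0756 0.098 ]
t33 layer 0.12 137 (array([569. , 352.7]), array([20.5, 34. ]), 79.3) [0.1378 0.1401]
```

View pics/s33.png

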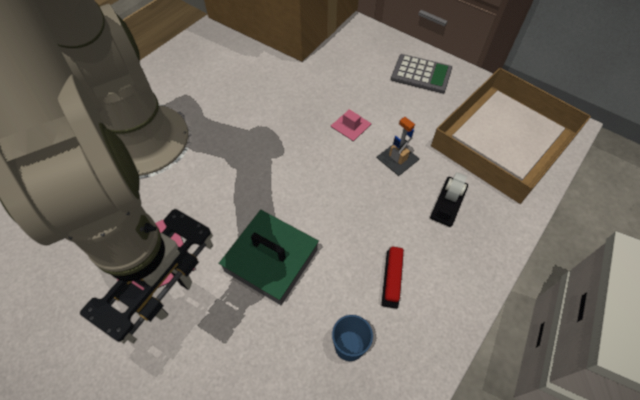

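View pics/t33.png

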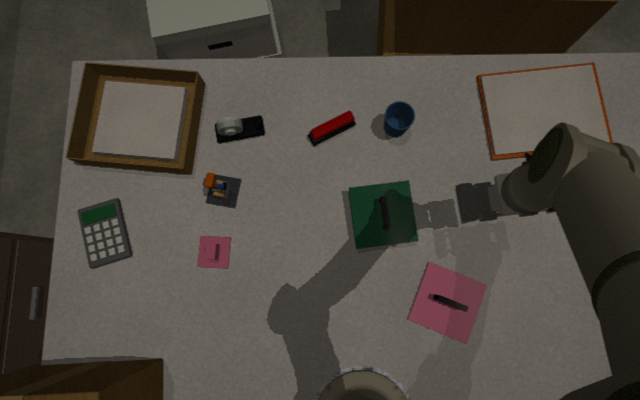

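The lid plate is at its start height (0.048), level and square. The tongs are parked, the bystanders are unmoved, and the arm is clear.

```bash
python3 -c "
from bench import close_job
print(close_job())"
```

```text
the job is handed in; nothing more can be done
None
```

The job is done and handed in at about 53.5 s of the 208 s allowed; `close_job()` reports no verdict. I took the lid off by its handle, stood the grey, yellow and magenta tanks in three of the case's compartments with the tongs, parked the tongs on the rest and put the lid back. No cyan tank was visible at this start.

What the last checks showed:
- **Tanks:** all three stood upright in their compartments in the last view before the lid went on. I could not see them after that.
- **Tongs:** they are upright, within about 2 mm of the rest's centre. The handle top is about 1–2 mm higher than at the start, well inside the 10 mm allowed.
- **Lid:** within about 2 mm of the case centre, at its starting height, level, and turned the same way as the case.
- **Bystanders:** the stapler, cup and tape dispenser look unmoved in both pictures. I did not measure their positions.
- **Robot:** the arm was clear of everything at hand-in.

The three cameras disagreed by up to about 2–3 mm on positions, close to the stated 2 mm calibration. The tongs also slipped about 3 mm lower in the grip over the run, and I set the parking height to allow for that. I saw no tank knocked aside during the run.

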